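# Lift the specimen boom off its twist-lock stand and hold it level

## Task

The friction washer under the specimen boom's foot has to be changed. Take the T-key from the wooden block, put its square tip into the recess of the stand's twist-lock, turn the lock anticlockwise until it is fully open and put the key back upright in its hole; then grip the boom by its balance point (the tape band on the bar), lift it straight off the lock, and finish while still holding it by the band: level, still, in line with the stand, its foot straight over the seat and a few centimetres clear of the lock head. Never let the boom tip, and leave the other things on the bench where they are.

Things in the scene. Friction and masses are not known exactly. Their poses are not given: they have to be found in the camera images.
- stand: Fixed blue-grey stand, base plate 262 x 76 x 10 mm; origin on the bench under the lock's axis; x along the base from the round seat (64 mm wide) to the saddle. A fixed steel collar 40 (x) x 18 (y) mm rises from the seat to 59.5 mm above the bench; the lock head turns on it. Saddle: 12 mm thick fork at x = 166 mm; the boom's bar rests on it at 51 mm, between cheeks up to 61 mm
- stand_seat (a point): Centre of the seat: on the lock's axis, on the washer's top, 49 mm above the bench; axes as the stand
- lock (a joint): Turning angle of the captive twist-lock head, rad: 0 = locked across the foot's slot, grows anticlockwise seen from above, 1.05 = fully open at its stop, head in line with slot and collar. Starts between 0 and 0.3 and stays where it is left (friction about 0.12 N m)
- lock_recess (a point): Mouth of the square recess in the steel lock head, on the lock's axis, 74 mm above the bench; x along the head, turns with it. Head 40 x 18 x 14 mm, sunk 1 mm below the rim of the 50 mm round pocket in the boom's foot: only the key reaches it. Recess 12 x 12 mm, sides along x and y, 12 mm deep; the key fits any of four ways, with about 0.2 rad of play each way
- bar_balance (a point): Balance point of the loose specimen boom, mid-height of the bar, inside a 20 mm band of tan tape; x along the bar from foot to heavy head, z up. Bar 16 mm wide (y), 22 mm tall, 62 mm above the bench when mounted; free from x = -70 to +25 mm. Boom 0.6 to 0.85 kg: foot centre at x = -130 mm; head with dish and toe bone at x = +85 mm (from +49 mm on it reaches 45 mm above this point)
- foot_under (a point): Centre of the boom's foot on its underside, on the washer 49 mm above the bench when mounted; axes as the boom. Foot 66 x 66 x 26 mm; its slot, 44 (x) x 22 mm, passes over the open lock head and collar with 2 mm to spare on each side. To come free the foot must rise more than 25 mm
- key_tip (a point): Lower end of the loose T-key's square tip, on the key's axis; z up the key. Tip 10 x 10 mm, 14 mm long, lowest 3 mm tapered, sides along the key's x and y; then a round shank 14 mm wide. In its block the tip stands 5 mm above the bench
- key_grip (a point): Centre of the key's dark grip hub, 73 mm above the tip; hub 26 (x) x 16 (y) x 34 (z) mm, taken across y. A crossbar, 11 mm thick and 99 mm long over its end knobs, runs through it along x. The key is 90 mm long and weighs 0.14 kg
- block_hole (a point): Mouth of the key's round hole, the middle one of three, in the fixed wooden block 56 x 92 x 45 mm, 45 mm above the bench; hole 16.6 mm wide, 40 mm deep, mouth chamfered 3 mm
- tape_roll: Bystander: roll of tan tape, 86 mm wide, 19 mm tall; origin under its centre
- tweezers: Bystander: steel tweezers lying flat, 79 x 93 x 14 mm; origin under the centre
- notebook: Bystander: green notebook, 155 x 119 x 13 mm; origin under its centre
- brush: Bystander: flat dust brush with a wooden handle, 100 x 163 x 12 mm; origin under its centre
- chisel: Bystander: hand chisel with a wooden handle, 52 x 183 x 19 mm; origin under its centre
- white_stone: Bystander: lump of whitish rock, 43 x 43 x 24 mm; origin under its centre
- specimen_boom: The loose specimen boom as a whole, dark blue-grey with a tape band; origin at the centre of its foot's underside (the same point as foot_under), x along the bar towards the heavy head, z up
- t_key: The loose steel T-key as a whole; origin at the lower end of its tip, x along the crossbar, z up the key
- new_washer: Bystander: the new red-brown fibre washer, a loose ring 63 mm wide and 4 mm thick; origin under its centre
Not all that is in view belongs to the job. What is shaped like the t_key but blue or yellow is not meant.

How it is judged:
On the way, in this order (a step that is already met when the one before it is completed fails the run):
1. the key's square tip is seated in the lock's recess (z of key_tip in the frame of lock_recess below -0.007 m and horizontal distance between key_tip and lock_recess below 0.004 m), for 0.1 s.
2. the lock is turned fully open with the key in it (value of joint lock above 0.97 rad and z of key_tip in the frame of lock_recess below -0.004 m and horizontal distance between key_tip and lock_recess below 0.005 m), for 0.1 s.
3. the key is back upright in its hole and let go (z of key_tip in the frame of block_hole below -0.025 m and horizontal distance between key_tip and block_hole below 0.008 m and contact force between the fingers and t_key below 0.1 N), for 0.2 s.
At the end, for the whole second after the job is handed in: The fingers hold the boom within 18 mm along the bar of its balance point, off the stand and still: foot 35 to 105 mm above the washer (10 to 80 over the lock), within 15 mm of straight over the seat, level within 0.08 rad, in line within 0.12; lock open (over 0.9); key back upright in its hole (contact force between the fingers and specimen_boom above 2 N and x of the grasp point in the frame of bar_balance between -0.018 and 0.018 m and contact force between specimen_boom and stand below 0.05 N and z of foot_under in the frame of stand_seat between 0.035 and 0.105 m and horizontal distance between foot_under and stand_seat below 0.015 m and angle between foot_under's own z axis and vertical below 0.08 rad and angle between the x axis of foot_under and the x axis of stand_seat, either way round below 0.12 rad and linear speed of specimen_boom below 0.02 m/s and value of joint lock above 0.9 rad and z of key_tip in the frame of block_hole below -0.025 m and horizontal distance between key_tip and block_hole below 0.008 m); the arm keeps its last pose, push and grip.
It fails at once if the specimen boom is tipped by more than 0.2 rad (angle between foot_under's own z axis and vertical above 0.2 rad).
It fails at once if another thing on the bench is moved by more than 30 mm (distance of any of new_washer, tape_roll, tweezers, notebook, brush, chisel, white_stone from where it was at the start of the episode above 0.03 m).
It also fails if it takes over 58 s, if anything falls off the work surface, if the arm or the gripper's body presses on something with over 40 N, if the wrist force passes 120 N, or if a joint passes its speed limit or range.

## Robot

A 7-joint arm with a two-finger parallel gripper is mounted at the origin on a cart in front of the work surface, level with it; the furniture and walls round the work are solid. World frame = base frame: x ahead of the robot, y to its left, z up, the work surface at z = 0. Lengths are in m, angles in rad, forces in N, time in s.
With the tool pointing down it reaches from about 0.425 to 0.95 m from the base axis. Payload 4.7 kg.
Tool frame: the origin (TCP) lies at the very end of the fingers, on their centre line; the grasp point (between the pads) lies 19 mm behind it (arm.grip_depth is the distance from the TCP to the grasp point, in m); z points along the fingers, y is the direction in which the jaws open and shut (so a half turn about z gives the same grasp; the last joint's range is limited). The gripper opens to 87 mm and grips with 3 to 60 N. Pads are 19 mm wide; open, the fingers measure 117 mm over their backs; the gripper's body (75 mm by 190 mm) begins 51 mm behind the grasp point.
Start: joints at [1.277, 0.469, -0.049, 1.532, 0.024, 1.141, -0.082], TCP at [0.177, -0.651, 0.223] pointing down, gripper open.
Joint ranges: [-2.59, 2.59], [-0.33, 1.99], [-1.39, 1.29], [0.1, 2.45], [-1.04, 4.18], [0.21, 1.99], [-2.66, 2.66]. Speed limits (rad/s): [2.57, 2.57, 3.14, 3.14, 3.14, 3.14, 3.14].

## Interface

Orientations are given as a unit quaternion [x, y, z, w].
In Python, from plant import readout, cams, workorder, arm gives the robot as it stands.
- The arm moves only by the tool step_arm, never from a script. Its argument "rows" is a list of rows, each a list of 3 entries, a list of its own where there are three numbers: the shift along the tool's x, y, z in mm, then the turn, a rotation vector about the tool's x, y, z in rad, then the closure, from 0 (fully open) to 1 (shut). In form: [[[tx, ty, tz], [rx, ry, rz], gripper], ...]. A call has 1 to 12 rows; each row is the pose to reach, as a shift and turn from the pose measured when the call began, along the tool's axes at that moment; what a row does not reach only later rows make up. A row lasts 1/12 s, in which the tool goes at most 41.7 mm and 7.16 degrees, less where a joint would pass 70% of its speed; a pose out of reach is approached as far as the arm can. A call with a gripper value outside its range is refused whole. The fingers move at their own pace and stop on an object; the grip force is fixed at half the most. Time passes only in rows, so rows that repeat a pose let the fingers close. It gives the time, the measured TCP pose, the force and the opening at its end, in the units of the state.
- readout.get_obs(): the state, without advancing time (a new reading comes with each control period).
- cams.capture(name): name is "scene" or "side" or "wrist"; returns the picture (480x640x3 uint8, red, green, blue); there is no depth.
- cams.camera_info(name): a dict with "intrinsics" (3x3 intrinsics, pixels), "rvec" (rotation vector, rad) and "tvec" (3), from world to camera coordinates, as OpenCV has them. Camera axes: x right, y down, z forward; pixel columns grow to the right and rows downward; lengths in m; the calibration is good to about 2 mm. A picture is of the moment at which its call begins: read the wrist's pose just before it. camera_info takes no time and is no camera call; for the wrist camera it gives the pose at the moment of the call.
- workorder.hand_in(): hands the job in, once; it reports no verdict.
The state is a dict: "time_s": time; "joint_positions": joint angles; "qvel": joint speeds; "joint_torque": joint torques, N m; "position": TCP position; "ee_rot": TCP orientation; "wrist_force": force on the tool from outside, world axes, zero at the start; "ft_torque": the same for the moment, N m; "width": finger opening in m.
Only numpy, scipy, OpenCV 4.12 (cv2) and the standard library are available. Lean on these libraries where they do the work, as an engineer would, in place of code of your own. Each camera call takes 0.05 s, during which the arm holds its last target.

## Working session

There is one attempt and no reset: what is moved stays moved. The work goes in short steps, Python scripts to look and compute and a tool call to move; the robot and the scene stay as the last step left them, time stands still between calls to the robot, and variables do not carry over. Pictures are saved under pics/ and viewed, and the job is handed in when it is done.

Besides the shell and the picture viewer there is one more tool, called after "Call:" as a command line: name --argument value ..., lists and objects as JSON in quotes. step_arm: Moves the arm, as the interface text tells. Its arguments: {"type":"object","properties":{"rows":{"type":"array","items":{"type":"array"}}},"required":["rows"]}

```bash
ls; mkdir -p pics
python3 - <<'E'
from plant import readout,cams,arm
import cv2
print(readout.get_obs())
for n in ['scene','side','wrist']:
    im=cams.capture(n); cv2.imwrite(f'pics/{n}0.png',im[:,:,::-1])
    print(n,cams.camera_info(n))
E
```

```text
pics
{'time_s': 0.0, 'joint_positions': array([ 1.27709445,  0.46947242, -0.04861912,  1.53369854,  0.02412594,
        1.14097392, -0.08227056]), 'qvel': array([ 0.00049399, -0.00090077,  0.00012989, -0.00053464,  0.00063437,
        0.00189388,  0.00039179]), 'joint_torque': array([ 5.62806545e-04, -5.07965755e+01, -8.01917422e-02, -2.36149818e+01,
       -6.11507823e-02,  3.80368636e-02,  1.88166182e-04]), 'position': array([ 0.17652049, -0.65089126,  0.22147667]), 'ee_rot': array([ 9.91241136e-01,  1.32060758e-01, -1.71178580e-04, -9.67706144e-04]), 'wrist_force': array([-0.23508632, -0.75828807,  0.24450797]), 'ft_torque': array([0.0351348 , 0.06579183, 0.01626361]), 'width': 0.08736334620515306}
scene {'intrinsics': array([[588.16225969,   0.        , 319.78637025],
       [  0.        , 588.16225969, 235.78182198],
       [  0.        ,   0.        ,   1.        ]]), 'rvec': array([ 1.19249966, -2.26449671,  1.05342185]), 'tvec': array([0.43188226, 0.3017875 , 1.03086404])}
side {'intrinsics': array([[529.88275369,   0.        , 322.03012972],
       [  0.        , 529.88275369, 249.63109131],
       [  0.        ,   0.        ,   1.        ]]), 'rvec': array([ 0.69204738, -2.55967227,  1.2543676 ]), 'tvec': array([0.56706301, 0.16450869, 1.09565842])}
wrist {'intrinsics': array([[342.04359636,   0.        , 319.66444048],
       [  0.        , 342.04359636, 235.44047575],
       [  0.        ,   0.        ,   1.        ]]), 'rvec': array([-2.32685467,  1.77796573,  0.23247271]), 'tvec': array([-0.67492658, -0.03194737,  0.38987497])}
```

View pics/scene0.png

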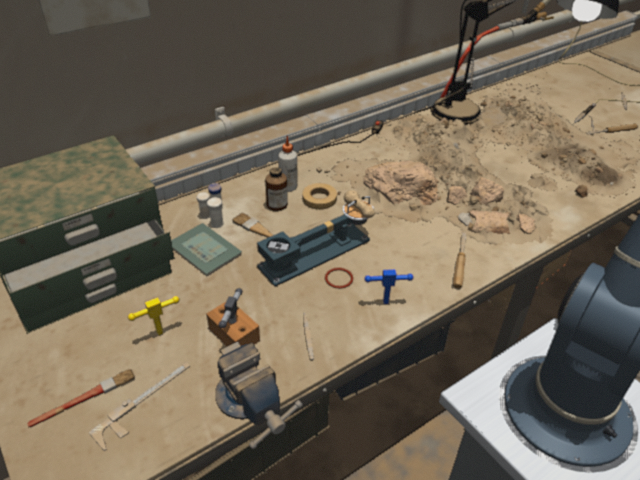

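View pics/side0.png

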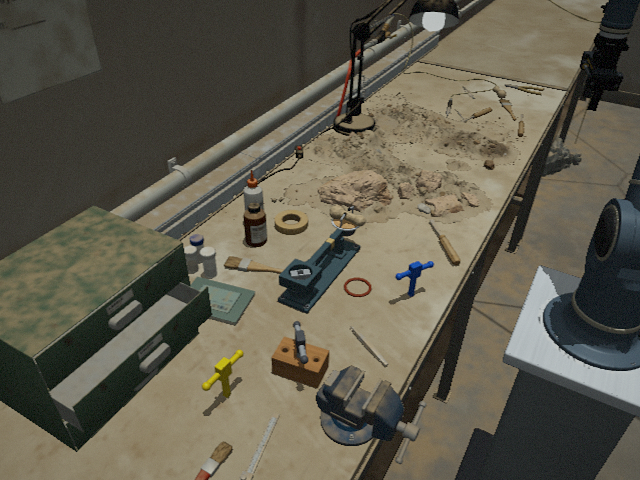

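View pics/wrist0.png

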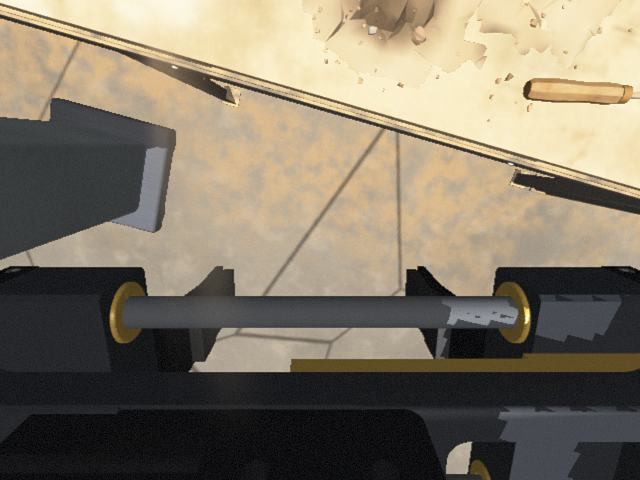

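The scene view has three T-shaped things: yellow at (154,315), blue at (388,285) and grey steel at (232,307), the last standing in the middle hole of the wooden block. In the side view they are at (224,375), (413,277) and (299,342). The grey steel one is the key meant. I'll enlarge crops to confirm it.

```bash
cat > h.py <<'E'
import numpy as np,cv2
from plant import readout,cams,arm
from scipy.spatial.transform import Rotation as R
def P(n):
    i=cams.camera_info(n); return i['intrinsics'],cv2.Rodrigues(i['rvec'])[0],i['tvec']
def plane(n,uv,z,p=None):
    K,Rm,t=p or P(n); d=Rm.T@np.linalg.inv(K)@np.array([uv[0],uv[1],1.]); c=-Rm.T@t
    return c+d*(z-c[2])/d[2]
def tri(a,b):
    M=[]
    for n,uv in (a,b):
        K,Rm,t=P(n) if isinstance(n,str) else n
        M.append((K@np.c_[Rm,t],np.array(uv,float).reshape(2,1)))
    X=cv2.triangulatePoints(M[0][0],M[1][0],M[0][1],M[1][1]); return (X[:3]/X[3]).ravel()
def proj(n,X,p=None):
    K,Rm,t=p or P(n); x=K@(Rm@np.array(X)+t); return x[:2]/x[2]
def crop(im,x0,y0,x1,y1,s,f):
    cv2.imwrite(f,cv2.resize(im[y0:y1,x0:x1,::-1],None,fx=s,fy=s,interpolation=cv2.INTER_CUBIC))
E
python3 - <<'E'
import cv2
from h import crop
a=cv2.imread('pics/scene0.png')[:,:,::-1];b=cv2.imread('pics/side0.png')[:,:,::-1]
crop(a,200,180,400,360,4,'pics/cs.png'.replace('cs','cs1'))
crop(b,250,200,390,400,3,'pics/cb1.png')
E
```

```text
(no output)
```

View pics/cb1.png

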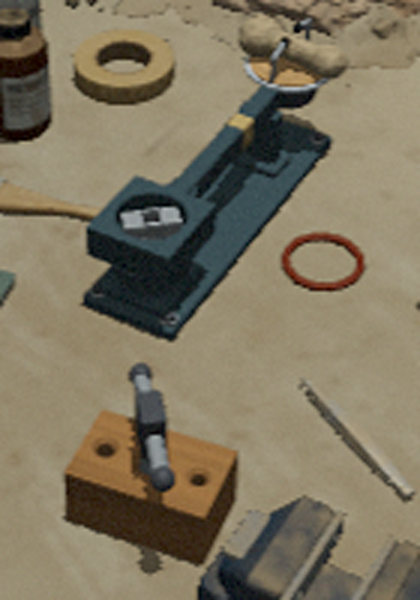

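Run:
```python
import cv2
from h import crop
a=cv2.imread('pics/scene0.png')[:,:,::-1]
crop(a,200,180,400,330,4,'pics/sc1.png')
crop(a,195,270,275,360,6,'pics/sc2.png')
```

```text
(no output)
```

View pics/sc1.png

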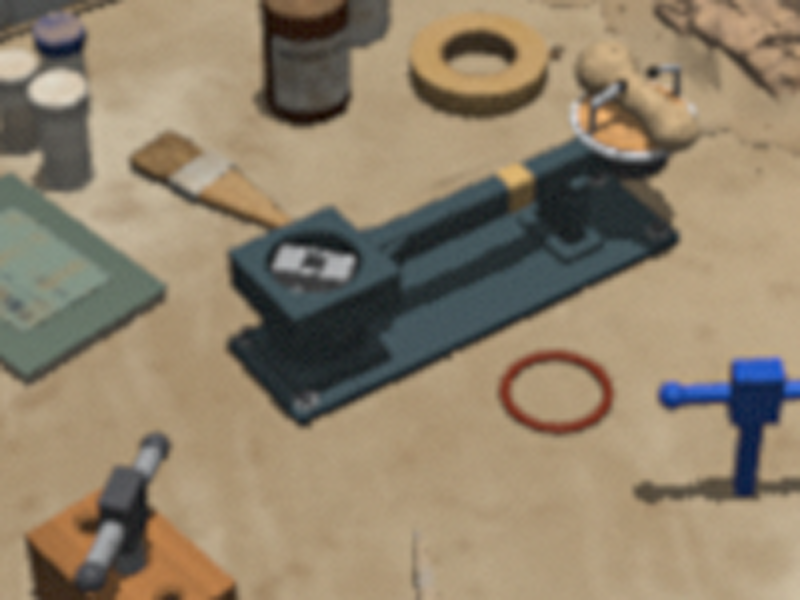

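View pics/sc2.png

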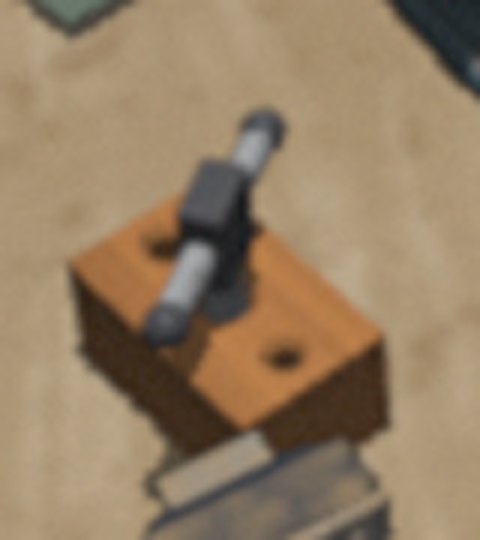

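Run:
```python
from h import *
np.set_printoptions(precision=4,suppress=True)
def show(nm,a,b,z):
    print(nm,tri(('scene',a),('side',b)),plane('scene',a,z),plane('side',b,z))
show('knobA',(239.2,290.3),(296.7,323.3),.078)
show('knobB',(222.5,323.8),(303.7,359.3),.078)
show('holeL',(221.7,310.5),(285,350),.045)
show('holeR',(242.5,328.8),(316.7,359.3),.045)
show('recess',(279,245.5),(300.7,272),.074)
show('band',(329.5,225),(330,240.5),.073)
for n in ('scene','side'):
    K,Rm,t=P(n); print(n,-Rm.T@t)
```

```text
knobA [0.4989 0.3678 0.08  ] [0.5005 0.3671 0.078 ] [0.5001 0.3661 0.078 ]
knobB [0.4445 0.4324 0.0773] [0.4438 0.4328 0.078 ] [0.4443 0.4328 0.078 ]
holeL [0.4997 0.4083 0.0465] [0.5014 0.4075 0.045 ] [0.4999 0.4077 0.045 ]
holeR [0.4385 0.3971 0.0456] [0.4392 0.3968 0.045 ] [0.4386 0.397  0.045 ]
recess [0.5733 0.2324 0.0728] [0.5718 0.2333 0.074 ] [0.5729 0.2332 0.074 ]
band [0.5765 0.0995 0.0667] [0.5688 0.1053 0.073 ] [0.5741 0.1049 0.073 ]
scene [-0.2239  0.7025  0.8926]
side [0.1284 0.9497 0.7942]
```

Run:
```python
import cv2,numpy as np
from h import crop
a=cv2.imread('pics/scene0.png')[:,:,::-1];b=cv2.imread('pics/side0.png')[:,:,::-1]
A=cv2.resize(a[330:450,200:310],None,fx=4,fy=4);B=cv2.resize(b[355:475,300:430],None,fx=3.4,fy=3.4)
h=max(A.shape[0],B.shape[0]);C=np.zeros((h,A.shape[1]+B.shape[1],3),np.uint8);C[:A.shape[0],:A.shape[1]]=A;C[:B.shape[0],A.shape[1]:]=B
print(A.shape,B.shape)
cv2.imwrite('pics/vise.png',C[:,:800*2,::-1] if C.shape[1]<=800 else cv2.resize(C[:,:,::-1],None,fx=800/C.shape[1],fy=800/C.shape[1]))
```

```text
(480, 440, 3) (408, 442, 3)
```

View pics/vise.png

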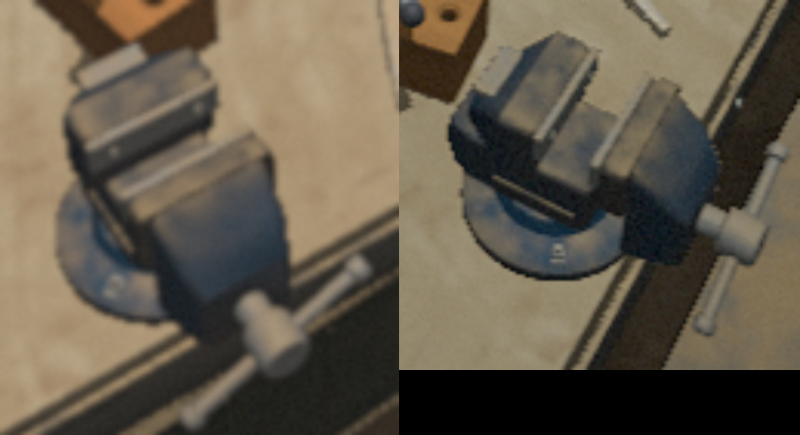

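Run:
```python
from h import *
np.set_printoptions(precision=3,suppress=True)
s=lambda x,y:(x/3.628+200,y/3.628+330); d=lambda x,y:((x-399)/3.084+300,y/3.084+355)
for a,b in [((214,85),(598,60)),((88,150),(537,140)),((200,52),(557,33)),((270,155),(680,85))]: print(tri(('scene',s(*a)),('side',d(*b))))
# bottle tops: brown bottle
print(tri(('scene',(276,170)),('side',(256,209))),tri(('scene',(285,140)),('side',(252,175))))
print('yellow',tri(('scene',(154,300)),('side',(224,361))))
# lock head ends scene/side at z .074
for n,p in [('scene',[(269,246),(288.5,246)]),('side',[(290,273),(311.5,271)])]:
    q=[plane(n,x,.074) for x in p]; v=q[1]-q[0]; print(n,q,np.linalg.norm(v),np.degrees(np.arctan2(v[1],v[0])))
```

```text
[0.335 0.42  0.096]
[0.338 0.483 0.095]
[0.363 0.411 0.088]
[0.288 0.418 0.099]
[0.766 0.12  0.106] [0.813 0.064 0.149]
yellow [0.551 0.516 0.094]
scene [array([0.582, 0.252, 0.074]), array([0.559, 0.218, 0.074])] 0.04071351489227791 -123.7797979810828
side [array([0.59 , 0.247, 0.074]), array([0.555, 0.219, 0.074])] 0.045282098023349995 -140.83155151288292
```

```bash
cat >> h.py <<'E'
def to(pos,yaw,o=None):
    """yaw=world angle(deg) of tool x, tool down"""
    o=o or readout.get_obs(); R0=R.from_quat(o['ee_rot']); 
    Rt=R.from_euler('z',yaw,degrees=True)*R.from_euler('x',180,degrees=True)
    return np.round(R0.inv().apply(np.array(pos)-o['position'])*1000,1),np.round((R0.inv()*Rt).as_rotvec(),3)
def st():
    o=readout.get_obs(); X=R.from_quat(o['ee_rot']).as_matrix()
    print('t',round(o['time_s'],2),'pos',o['position'].round(4),'yaw',np.degrees(np.arctan2(X[1,0],X[0,0])).round(2),'tilt',np.degrees(np.arccos(-X[2,2])).round(2),'w',round(o['width'],4),'F',o['wrist_force'].round(1),'q',o['joint_positions'].round(2))
E
python3 - <<'E'
from h import *
st(); print(to((.55,-.3,.3),45),to((.6,.1,.3),90))
E
```

```text
t 0.15 pos [ 0.1766 -0.651   0.2218] yaw 15.18 tilt 0.08 w 0.087 F [ 0.3 -0.4  0.2] q [ 1.28  0.47 -0.05  1.53  0.02  1.14 -0.08]
(array([ 452.3, -241.2,  -77.9]), array([-0.001, -0.   , -0.521])) (array([ 605.3, -614.1,  -77.4]), array([-1.000e-03, -1.000e-03, -1.306e+00]))
```

Call:
step_arm --rows '[[[40, -22, -8], [0, 0, -0.06], 0], [[80, -43, -16], [0, 0, -0.12], 0], [[120, -64, -24], [0, 0, -0.18], 0], [[160, -86, -32], [0, 0, -0.24], 0], [[197, -105, -38], [0, 0, -0.3], 0], [[233, -124, -45], [0, 0, -0.36], 0], [[270, -144, -50], [0, 0, -0.42], 0], [[306, -163, -57], [0, 0, -0.48], 0], [[342, -183, -63], [0, 0, -0.52], 0], [[378, -202, -70], [0, 0, -0.58], 0], [[410, -222, -78], [0, 0, -0.64], 0], [[432, -252, -78], [0, 0, -0.7], 0]]'

```text
time_s: 1.15
position: [0.5257, -0.3024, 0.3003]
ee_rot: [0.885, 0.465, 0.001, 0.0]
wrist_force: [0.7, -0.0, 0.2]
width: 0.0871
```

Run:
```python
from h import *
st(); print(to((.6,0.0,.28),85),to((.45,.3,.25),130))
```

```text
t 1.15 pos [ 0.5257 -0.3024  0.3003] yaw 55.4 tilt 0.11 w 0.0871 F [ 0.7 -0.   0.2] q [ 0.73  0.32 -0.37  1.59  0.12  1.25 -0.26]
(array([ 291.1, -110.6,   20.6]), array([ 0.002, -0.001, -0.517])) (array([ 452.8, -404.5,   50.4]), array([ 0.002, -0.   , -1.302]))
```

Call:
step_arm --rows '[[[37, -14, 3], [0, 0, -0.08], 0], [[74, -28, 6], [0, 0, -0.16], 0], [[111, -42, 9], [0, 0, -0.24], 0], [[148, -56, 12], [0, 0, -0.32], 0], [[185, -70, 15], [0, 0, -0.4], 0], [[222, -84, 18], [0, 0, -0.48], 0], [[256, -105, 20], [0, 0, -0.54], 0], [[278, -140, 20], [0, 0, -0.62], 0], [[300, -175, 20], [0, 0, -0.7], 0], [[320, -205, 20], [0, 0, -0.78], 0], [[342, -240, 20], [0, 0, -0.86], 0], [[360, -272, 20], [0, 0, -0.94], 0]]'

```text
time_s: 2.15
position: [0.505, 0.1506, 0.2804]
ee_rot: [0.577, 0.817, 0.001, 0.001]
wrist_force: [0.1, 1.0, -1.5]
width: 0.0871
```

Run:
```python
from h import *
st()
p=P('wrist'); print('cam',(-p[1].T@p[2]).round(4), 'axis',p[1][2].round(3))
im=cams.capture('wrist'); cv2.imwrite('pics/w1.png',im[:,:,::-1]); np.save('w1.npy',np.c_[p[1],p[2]])
print(to((.6,0.15,.28),112),to((.472,.4,.25),130))
```

```text
t 2.15 pos [0.505  0.1506 0.2804] yaw 109.53 tilt 0.11 w 0.0871 F [ 0.1  1.  -1.5] q [ 0.25  0.25 -0.75  1.78  0.19  1.18 -0.21]
cam [0.4813 0.2153 0.4428] axis [ 0.087 -0.24  -0.967]
(array([-42.9,  90.1,   1.1]), array([ 0.002, -0.005, -0.029])) (array([235.8,  57. ,  32.3]), array([ 0.003, -0.004, -0.343]))
```

View pics/w1.png

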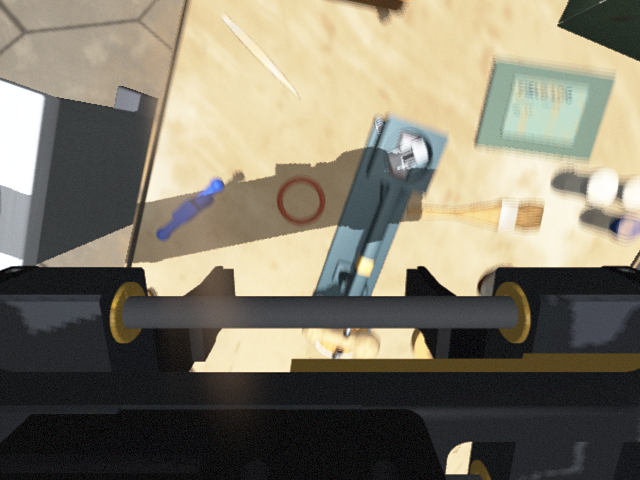

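Run:
```python
from h import *
st()
p=P('wrist')
im=cams.capture('wrist'); cv2.imwrite('pics/w2.png',im[:,:,::-1])
import pickle; pickle.dump(p,open('w2.pkl','wb'))
crop(im,300,90,470,290,3,'pics/w2c.png'); crop(im,370,110,450,190,8,'pics/w2d.png')
```

```text
t 2.2 pos [0.5006 0.1589 0.2811] yaw 110.36 tilt 0.3 w 0.0871 F [-2.9  5.1  0.1] q [ 0.25  0.25 -0.76  1.78  0.18  1.18 -0.21]
```

View pics/w2c.png

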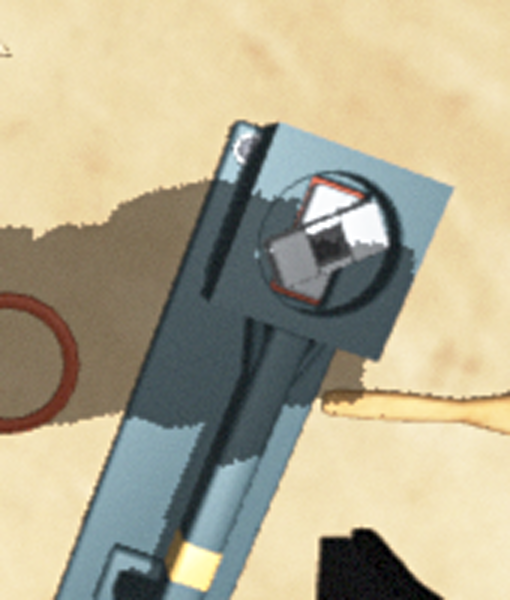

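View pics/w2d.png

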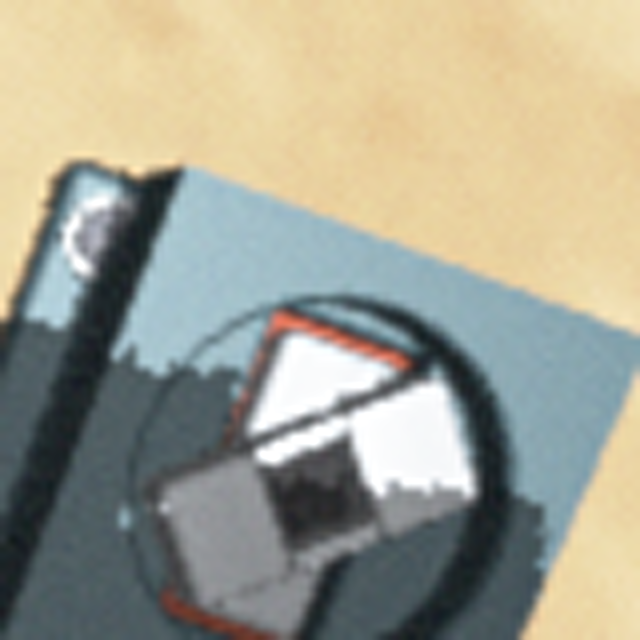

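Run:
```python
from h import *
import pickle; p=pickle.load(open('w2.pkl','rb'))
np.set_printoptions(precision=4,suppress=True)
d=lambda x,y:(x/8+370,y/8+110); c=lambda x,y:(x/3+300,y/3+90)
ang=lambda a,b:np.degrees(np.arctan2(*(b-a)[[1,0]]))
sq=[plane(0,d(*x),.074,p) for x in [(255,465),(350,432),(380,525),(290,555)]]
print('recess',np.mean(sq,0),[ang(sq[i],sq[(i+1)%4]) for i in range(4)],[np.linalg.norm(sq[i]-sq[(i+1)%4]) for i in range(4)])
hd=[plane(0,d(*x),.074,p) for x in [(152,490),(433,372),(478,497),(200,610)]]
print('head',np.mean(hd,0),[ang(hd[i],hd[(i+1)%4]) for i in range(4)],[np.linalg.norm(hd[i]-hd[(i+1)%4]) for i in range(4)])
f=[plane(0,c(*x),.075,p) for x in [(275,123),(453,187),(380,360)]]
print('foot',(f[0]+f[2])/2,ang(f[0],f[1]),ang(f[1],f[2]),np.linalg.norm(f[0]-f[1]),np.linalg.norm(f[1]-f[2]))
b=[plane(0,c(*x),.073,p) for x in [(180,537),(223,550),(213,592),(170,577)]]
print('band',np.mean(b,0),[ang(b[i],b[(i+1)%4]) for i in range(4)])
print('side proj',proj('side',np.mean(sq,0)),proj('scene',np.mean(sq,0)))
print(to((.472,.4,.25),130))
```

```text
recess [0.576  0.2323 0.074 ] [np.float64(39.6131612100805), np.float64(-47.87223157089345), np.float64(-140.96564413253734), np.float64(134.92702336513486)] [np.float64(0.013062327166253605), np.float64(0.013109691561253304), np.float64(0.01243164358574392), np.float64(0.013027472664590447)]
head [0.5754 0.2323 0.074 ] [np.float64(43.301270313032326), np.float64(-45.54700622987897), np.float64(-137.11820570410447), np.float64(134.97052134899837)] [np.float64(0.03937547320967433), np.float64(0.017784899306436786), np.float64(0.03922418390503655), np.float64(0.017501566308550747)]
foot [0.5754 0.2323 0.075 ] 1.7432122957263279 -88.27707034456095 0.06689473131555998 0.06468804516918046
band [0.5779 0.1036 0.073 ] [np.float64(2.7642858638340173), np.float64(-80.01166091962382), np.float64(-179.92502800396215), np.float64(98.7473670989262)]
side proj [299.6893 271.2624] [278.3755 244.2087]
(array([240. ,  54.9,  31.8]), array([ 0.003, -0.002, -0.349]))
```

Call:
step_arm --rows '[[[38, 9, 5], [0, 0, -0.06], 0], [[76, 18, 10], [0, 0, -0.12], 0], [[114, 26, 15], [0, 0, -0.18], 0], [[152, 35, 20], [0, 0, -0.24], 0], [[190, 44, 26], [0, 0, -0.3], 0], [[220, 51, 30], [0, 0, -0.34], 0], [[240, 55, 32], [0, 0, -0.35], 0], [[240, 55, 32], [0, 0, -0.35], 0], [[240, 55, 32], [0, 0, -0.35], 0]]'

```text
time_s: 3.0
position: [0.4716, 0.4006, 0.2491]
ee_rot: [0.421, 0.907, 0.001, -0.0]
wrist_force: [-0.4, -0.1, 1.2]
width: 0.0871
```

Run:
```python
from h import *
st()
p=P('wrist')
im=cams.capture('wrist'); cv2.imwrite('pics/w3.png',im[:,:,::-1])
import pickle; pickle.dump(p,open('w3.pkl','wb'))
crop(im,220,100,420,300,4,'pics/w3c.png')
```

```text
t 3.0 pos [0.4716 0.4006 0.2491] yaw 130.17 tilt 0.14 w 0.0871 F [-0.4 -0.1  1.2] q [-0.18  0.48 -0.83  1.61  0.37  1.22 -0.39]
```

View pics/w3.png

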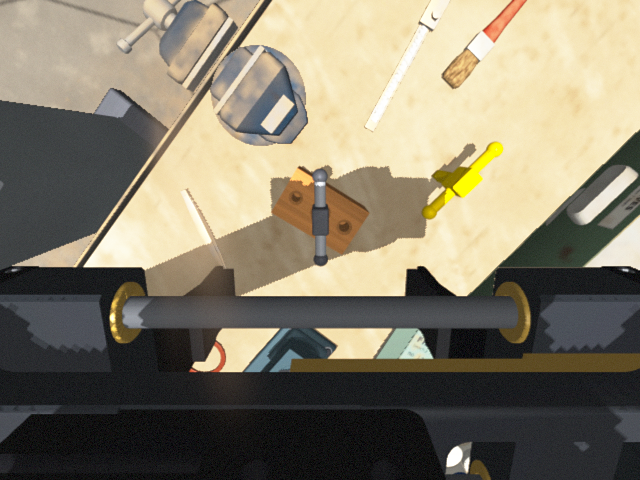

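View pics/w3c.png

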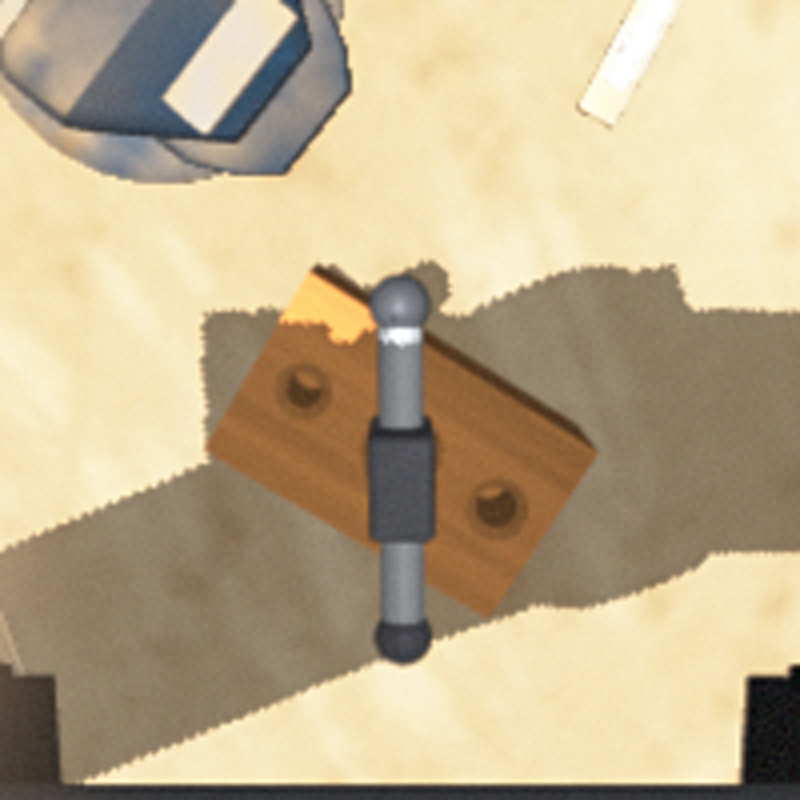

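Run:
```python
from h import *
import pickle; p=pickle.load(open('w3.pkl','rb'))
np.set_printoptions(precision=4,suppress=True)
c=lambda x,y:(x/4+220,y/4+100)
k1=plane(0,c(400.5,301),.078,p);k2=plane(0,c(403.5,635),.078,p)
print('key',(k1+k2)/2,k1-k2,np.linalg.norm(k1-k2),np.degrees(np.arctan2(*(k1-k2)[[1,0]])))
print('hubtop',plane(0,c(401.5,500),.095,p))
h1=plane(0,c(304,389),.045,p);h2=plane(0,c(496,508),.045,p);print('holes',h1,h2,(h1+h2)/2,np.linalg.norm(h1-h2))
cs=[plane(0,c(*x),.045,p) for x in [(313,270),(597,452),(490,615),(208,448)]]; print('block',np.mean(cs,0))
K=((k1+k2)/2)[:2]
print(to((*K,.12),129),to((*K,.059),129))
```

```text
key [0.4727 0.4002 0.078 ] [-0.0553  0.0642  0.    ] 0.08471214893836713 130.75720601635192
hubtop [0.4745 0.3978 0.095 ]
holes [0.4422 0.3956 0.045 ] [0.5034 0.4043 0.045 ] [0.4728 0.4    0.045 ] 0.06176321725556117
block [0.4733 0.4004 0.045 ]
(array([  0.6,   0.5, 129.3]), array([ 0.002, -0.001,  0.018])) (array([  0.5,   0.4, 190.3]), array([ 0.002, -0.001,  0.018]))
```

Call:
step_arm --rows '[[[0.5, 0.5, 38], [0, 0, -0.01], 0], [[0.5, 0.5, 76], [0, 0, -0.01], 0], [[0.5, 0.5, 110], [0, 0, -0.01], 0], [[0.5, 0.5, 140], [0, 0, -0.01], 0], [[0.5, 0.5, 165], [0, 0, -0.01], 0], [[0.5, 0.5, 185], [0, 0, -0.01], 0], [[0.5, 0.5, 190], [0, 0, -0.01], 0], [[0.5, 0.5, 190], [0, 0, -0.01], 0]]'

```text
time_s: 3.72
position: [0.4733, 0.3977, 0.0579]
ee_rot: [0.419, 0.908, -0.001, 0.0]
wrist_force: [0.3, -0.6, 0.5]
width: 0.0873
```

Run:
```python
from h import *
st(); print(to((.4728,.4,.059),130.75))
```

```text
t 3.72 pos [0.4733 0.3977 0.0579] yaw 130.46 tilt 0.08 w 0.0873 F [ 0.3 -0.6  0.5] q [-0.26  0.67 -0.71  1.79  0.55  0.9  -0.52]
(array([ 2.1,  1.1, -1.1]), array([-0.001,  0.001, -0.005]))
```

Call:
step_arm --rows '[[[1.5, 1, -1], [0, 0, -0.005], 0], [[1.5, 1, -1], [0, 0, -0.005], 0.5], [[1.5, 1, -1], [0, 0, -0.005], 1], [[1.5, 1, -1], [0, 0, -0.005], 1], [[1.5, 1, -1], [0, 0, -0.005], 1], [[1.5, 1, -1], [0, 0, -0.005], 1], [[1.5, 1, -1], [0, 0, -0.005], 1], [[1.5, 1, -1], [0, 0, -0.005], 1]]'

```text
time_s: 4.38
position: [0.4731, 0.3995, 0.059]
ee_rot: [0.417, 0.909, -0.001, 0.0]
wrist_force: [0.2, -0.1, 0.2]
width: 0.0484
```

Run:
```python
from h import *
st()
```

```text
t 4.38 pos [0.4731 0.3995 0.059 ] yaw 130.75 tilt 0.08 w 0.0484 F [ 0.2 -0.1  0.2] q [-0.27  0.67 -0.72  1.78  0.55  0.9  -0.52]
```

Still closing, so I'll give the fingers more time.

Call:
step_arm --rows '[[[0, 0, 0], [0, 0, 0], 1], [[0, 0, 0], [0, 0, 0], 1], [[0, 0, 0], [0, 0, 0], 1], [[0, 0, 0], [0, 0, 0], 1], [[0, 0, 0], [0, 0, 0], 1], [[0, 0, 0], [0, 0, 0], 1], [[0, 0, 0], [0, 0, 0], 1]]'

```text
time_s: 4.97
position: [0.473, 0.3995, 0.059]
ee_rot: [0.417, 0.909, -0.001, 0.0]
wrist_force: [-0.9, -0.2, -0.5]
width: 0.0159
```

Run:
```python
from h import *
st(); print(to((.4731,.3995,.16),130.75))
```

```text
t 4.97 pos [0.473  0.3995 0.059 ] yaw 130.75 tilt 0.08 w 0.0159 F [-0.9 -0.2 -0.5] q [-0.27  0.67 -0.72  1.78  0.55  0.9  -0.52]
(array([-1.00e-01, -1.00e-01, -1.01e+02]), array([-0.001,  0.001,  0.   ]))
```

Call:
step_arm --rows '[[[0, 0, -8], [0, 0, 0], 1], [[0, 0, -20], [0, 0, 0], 1], [[0, 0, -40], [0, 0, 0], 1], [[0, 0, -65], [0, 0, 0], 1], [[0, 0, -90], [0, 0, 0], 1], [[0, 0, -110], [0, 0, 0], 1], [[0, 0, -110], [0, 0, 0], 1], [[0, 0, -110], [0, 0, 0], 1]]'

```text
time_s: 5.63
position: [0.4735, 0.4002, 0.1708]
ee_rot: [0.417, 0.909, 0.001, 0.001]
wrist_force: [-0.2, -0.3, -1.9]
width: 0.0156
```

Run:
```python
from h import *
st(); 
p=P('wrist');im=cams.capture('wrist'); crop(im,200,180,440,380,3.3,'pics/w4.png')
a=cams.capture('scene');crop(a,190,240,290,340,6,'pics/s4.png'); 
print(to((.5755,.2323,.17),132.5))
```

```text
t 5.63 pos [0.4735 0.4002 0.1708] yaw 130.75 tilt 0.11 w 0.0156 F [-0.2 -0.3 -1.9] q [-0.21  0.55 -0.8   1.7   0.44  1.08 -0.43]
(array([-193.2,  -30.8,   -1.5]), array([-0.003,  0.001, -0.031]))
```

View pics/w4.png

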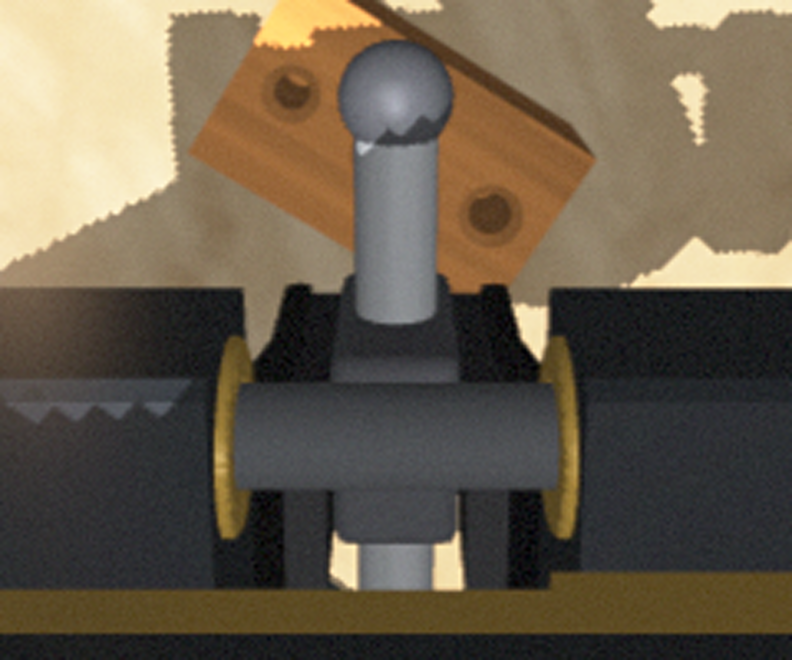

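View pics/s4.png

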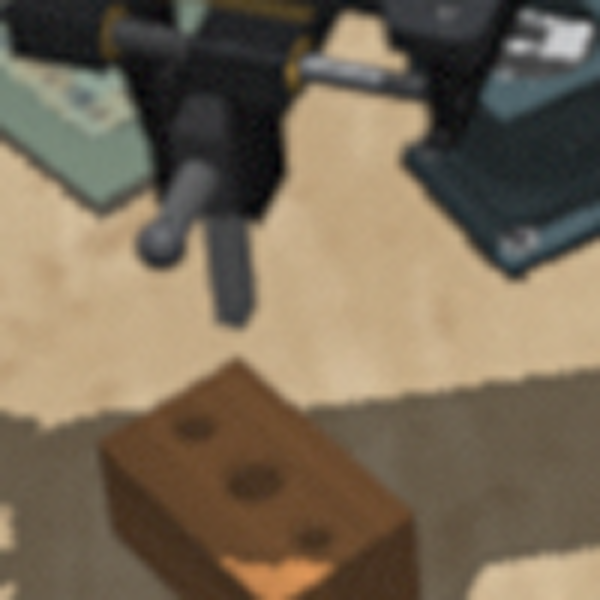

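Run:
```python
from h import *
np.set_printoptions(precision=4,suppress=True)
o=readout.get_obs();T=R.from_quat(o['ee_rot'])
p=P('wrist'); k=plane(0,(200+396/3.3,180+94/3.3),o['position'][2]+.019,p); print('knob tool',T.inv().apply(k-o['position']),'expect x 42.4+dx')
s=cams.capture('side');crop(s,250,270,350,370,6,'pics/d4.png')
tip=o['position']-[0,0,.054]; print(proj('scene',tip),proj('side',tip))
```

```text
knob tool [ 0.0431 -0.0004 -0.0191] expect x 42.4+dx
[229.9139 292.5851] [299.8844 326.2764]
```

View pics/d4.png

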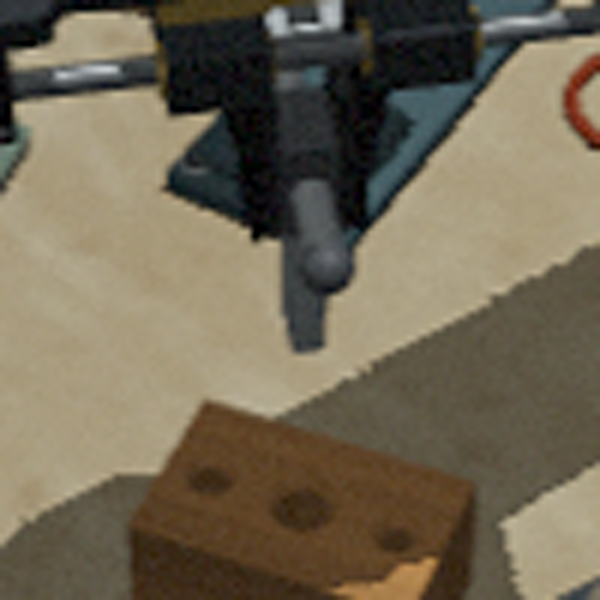

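Call:
step_arm --rows '[[[-32, -5, 0], [0, 0, -0.01], 1], [[-68, -11, 0], [0, 0, -0.02], 1], [[-104, -17, 0], [0, 0, -0.03], 1], [[-140, -22, 0], [0, 0, -0.03], 1], [[-170, -27, 0], [0, 0, -0.03], 1], [[-188, -30, 5], [0, 0, -0.03], 1], [[-194, -31, 15], [0, 0, -0.03], 1], [[-194, -31, 25], [0, 0, -0.03], 1], [[-194, -31, 25], [0, 0, -0.03], 1], [[-194, -31, 25], [0, 0, -0.03], 1]]'

```text
time_s: 6.62
position: [0.5734, 0.2333, 0.1417]
ee_rot: [0.401, 0.916, -0.002, -0.002]
wrist_force: [-0.0, 1.0, -1.6]
width: 0.0154
```

Run:
```python
from h import *
np.set_printoptions(precision=4,suppress=True)
st(); o=readout.get_obs();T=R.from_quat(o['ee_rot'])
p=P('wrist');im=cams.capture('wrist'); crop(im,220,180,420,330,4,'pics/w5.png')
a=cams.capture('scene');crop(a,235,205,325,275,8,'pics/s5.png')
b=cams.capture('side');crop(b,255,225,345,295,8,'pics/d5.png')
tip=o['position']+T.apply([.0005,0,.054]); print(tip,proj('scene',tip),proj('side',tip))
for f in [(.5755,.2323,.074)]: print(proj('scene',f),proj('side',f))
print(to((.5758,.2319,.139),132.5))
```

```text
t 6.62 pos [0.5734 0.2333 0.1417] yaw 132.68 tilt 0.36 w 0.0154 F [-0.   1.  -1.6] q [ 0.09  0.58 -0.77  1.72  0.46  1.04 -0.1 ]
[0.5728 0.2335 0.0877] [278.4736 240.3541] [300.6255 267.0996]
[278.4767 244.3373] [299.8687 271.347 ]
(array([-1.9, -0.4,  4.4]), array([-0.003,  0.   ,  0.003]))
```

View pics/w5.png

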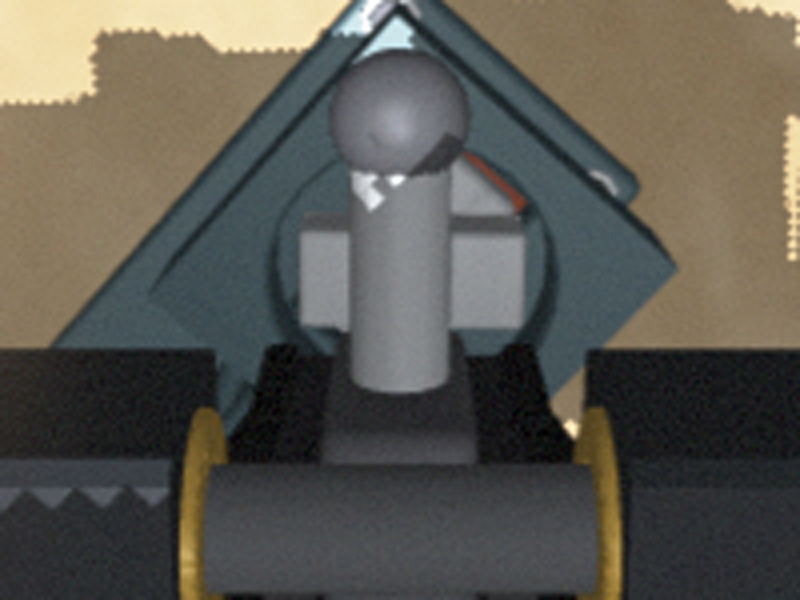

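View pics/s5.png

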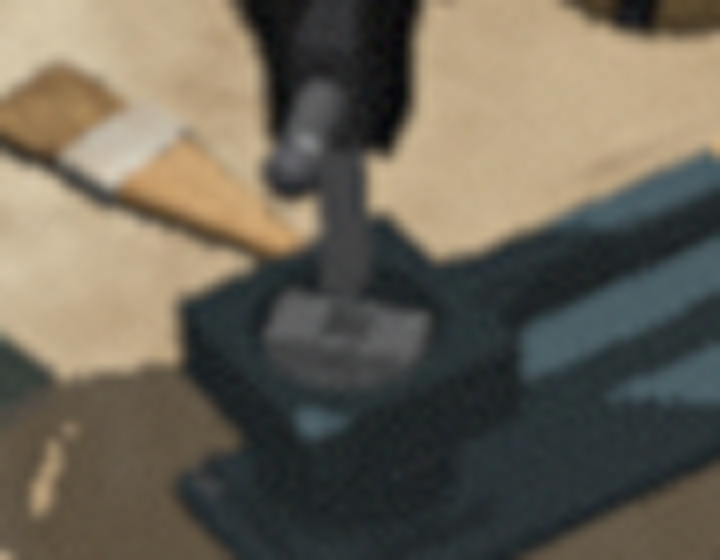

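View pics/d5.png

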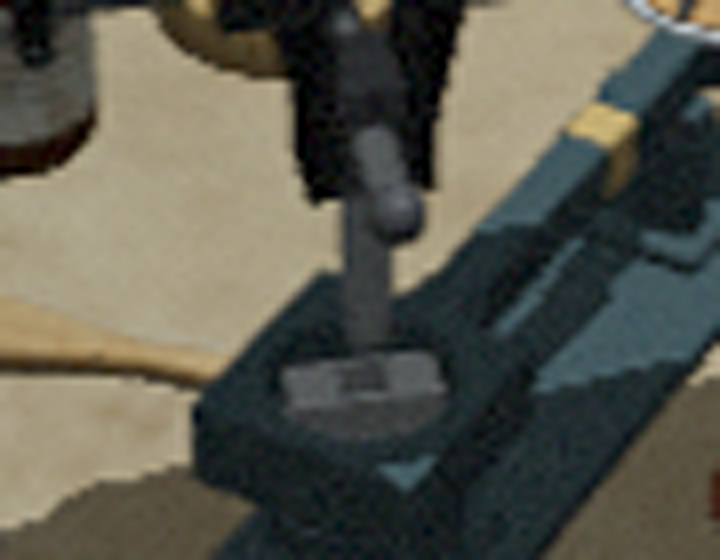

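Run:
```python
from h import *
np.set_printoptions(precision=4,suppress=True)
st()
# camera pose now vs capture: recompute relative to tool
o=readout.get_obs();T=R.from_quat(o['ee_rot'])
p=P('wrist')
L=[plane(0,(220+x/4,180+y/4),.074,p) for x,y in [(303,232),(525,232),(522,327),(300,327)]]
m=np.mean(L,0); print(m,[T.inv().apply(l-o['position']) for l in L]); print('rel tool',T.inv().apply(m-o['position']))
k=plane(0,(220+400/4,180+110/4),o['position'][2]+.019,p); print('knob',T.inv().apply(k-o['position']))
```

```text
t 6.77 pos [0.5748 0.2335 0.1434] yaw 132.65 tilt 0.17 w 0.0157 F [-0.5 -0.1 -1.5] q [ 0.09  0.58 -0.77  1.72  0.46  1.04 -0.1 ]
[0.5779 0.2326 0.074 ] [array([ 0.0061, -0.0174,  0.0695]), array([0.0061, 0.0216, 0.0694]), array([-0.0115,  0.0215,  0.0694]), array([-0.0116, -0.0182,  0.0695])]
rel tool [-0.0027  0.0019  0.0694]
knob [ 0.0436 -0.0004 -0.019 ]
```

Run:
```python
from h import *
st(); print(to((.5766,.2319,.136),132.5),to((.5766,.2319,.116),132.5))
```

```text
t 6.77 pos [0.5748 0.2335 0.1434] yaw 132.65 tilt 0.17 w 0.0157 F [-0.5 -0.1 -1.5] q [ 0.09  0.58 -0.77  1.72  0.46  1.04 -0.1 ]
(array([-2.4,  0.2,  7.4]), array([-0.003,  0.   ,  0.003])) (array([-2.4,  0.3, 27.4]), array([-0.003,  0.   ,  0.003]))
```

Call:
step_arm --rows '[[[-2.4, 0.3, 3], [0, 0, 0], 1], [[-2.4, 0.3, 6], [0, 0, 0], 1], [[-2.4, 0.3, 9], [0, 0, 0], 1], [[-2.4, 0.3, 12], [0, 0, 0], 1], [[-2.4, 0.3, 14], [0, 0, 0], 1], [[-2.4, 0.3, 16], [0, 0, 0], 1], [[-2.4, 0.3, 18], [0, 0, 0], 1], [[-2.4, 0.3, 20], [0, 0, 0], 1], [[-2.4, 0.3, 20], [0, 0, 0], 1]]'

```text
time_s: 7.52
position: [0.5764, 0.2317, 0.123]
ee_rot: [0.402, 0.916, -0.002, -0.001]
wrist_force: [-0.7, 0.4, -1.5]
width: 0.0157
```

Run:
```python
from h import *
st(); print(to((.5766,.2319,.116),132.5))
```

```text
t 7.52 pos [0.5764 0.2317 0.123 ] yaw 132.65 tilt 0.21 w 0.0157 F [-0.7  0.4 -1.5] q [ 0.08  0.6  -0.76  1.73  0.48  1.01 -0.11]
(array([0. , 0.3, 7. ]), array([-0.004,  0.   ,  0.003]))
```

Call:
step_arm --rows '[[[0, 0, 2], [0, 0, 0], 1], [[0, 0, 4], [0, 0, 0], 1], [[0, 0, 6], [0, 0, 0], 1], [[0, 0, 6], [0, 0, 0], 1], [[0, 0, 6], [0, 0, 0], 1], [[0, 0, 6], [0, 0, 0], 1]]'

```text
time_s: 8.02
position: [0.5764, 0.2318, 0.117]
ee_rot: [0.402, 0.916, -0.002, -0.001]
wrist_force: [-0.3, -0.4, -1.3]
width: 0.0161
```

Run:
```python
from h import *
st(); 
o=readout.get_obs();T=R.from_quat(o['ee_rot'])
im=cams.capture('wrist'); crop(im,220,180,420,330,4,'pics/w6.png')
b=cams.capture('side');crop(b,255,225,345,295,8,'pics/d6.png')
```

```text
t 8.02 pos [0.5764 0.2318 0.117 ] yaw 132.65 tilt 0.21 w 0.0161 F [-0.3 -0.4 -1.3] q [ 0.08  0.61 -0.76  1.74  0.49  1.   -0.11]
```

View pics/d6.png

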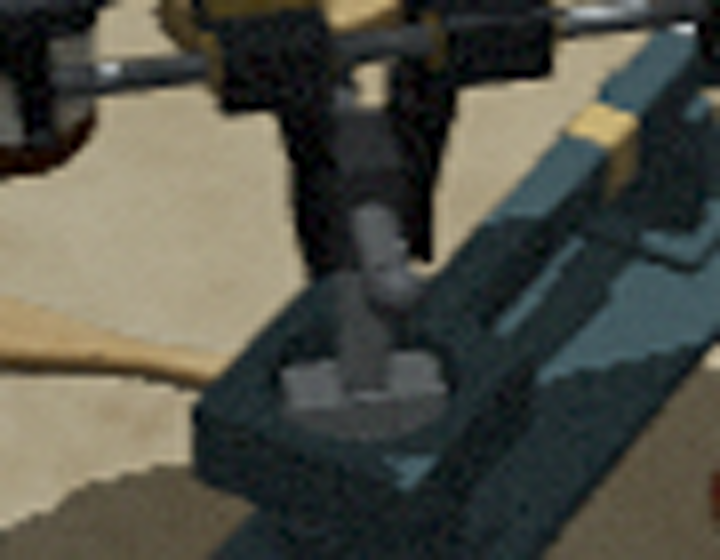

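View pics/w6.png

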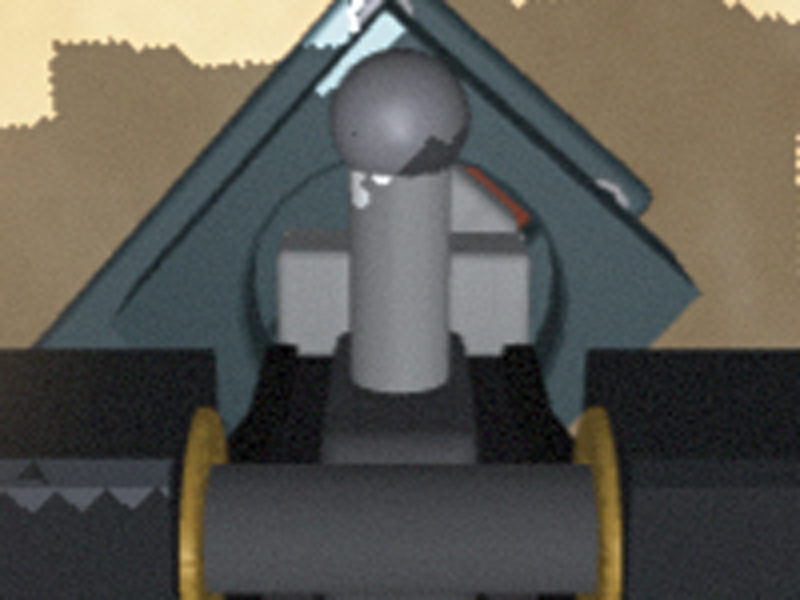

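Call:
step_arm --rows '[[[0, 0.1, 0], [0, 0, -0.1], 1], [[0, 0.1, 0], [0, 0, -0.2], 1], [[0, 0.2, 0], [0, 0, -0.3], 1], [[0.1, 0.3, 0], [0, 0, -0.4], 1], [[0.1, 0.3, 0], [0, 0, -0.5], 1], [[0.1, 0.4, 0], [0, 0, -0.6], 1], [[0.2, 0.4, 0], [0, 0, -0.7], 1], [[0.2, 0.5, 0], [0, 0, -0.8], 1], [[0.3, 0.5, 0], [0, 0, -0.9], 1], [[0.3, 0.6, 0], [0, 0, -1.0], 1], [[0.3, 0.6, 0], [0, 0, -1.0], 1]]'

```text
time_s: 9.03
position: [0.577, 0.2332, 0.1174]
ee_rot: [-0.087, 0.996, 0.0, -0.001]
wrist_force: [0.3, 1.2, -0.5]
width: 0.0156
```

Run:
```python
from h import *
st(); print(readout.get_obs()['ft_torque'].round(3))
im=cams.capture('wrist'); crop(im,220,180,420,330,4,'pics/w7.png')
```

```text
t 9.03 pos [0.577  0.2332 0.1174] yaw -169.99 tilt 0.12 w 0.0156 F [ 0.3  1.2 -0.5] q [ 0.21  0.7  -0.99  1.73  0.66  1.08  0.75]
[ 0.51  -0.24  -0.176]
```

View pics/w7.png

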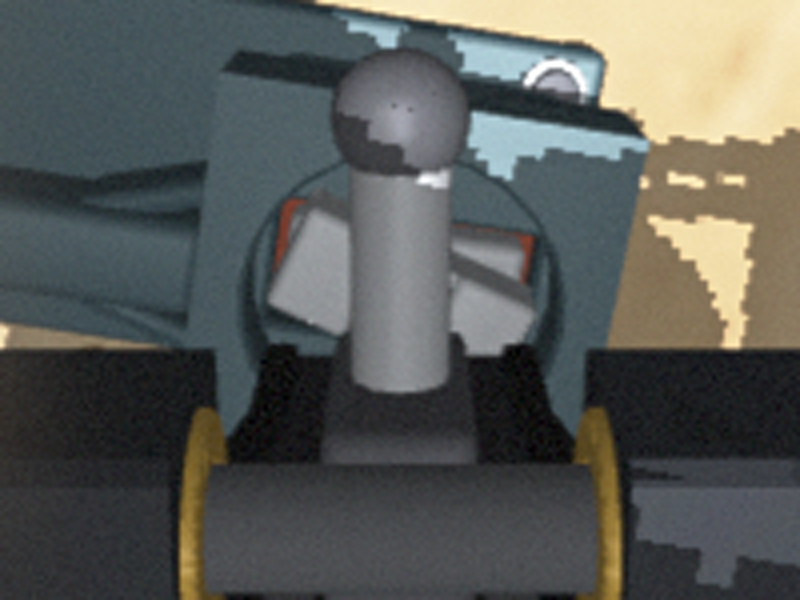

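Call:
step_arm --rows '[[[0, 0, 0.5], [0, 0, -0.08], 1], [[0, 0, 0.5], [0, 0, -0.16], 1], [[0, 0, 0.5], [0, 0, -0.24], 1], [[0, 0, 0.5], [0, 0, -0.3], 1], [[0, 0, 0.5], [0, 0, -0.36], 1], [[0, 0, 0.5], [0, 0, -0.36], 1], [[0, 0, 0.5], [0, 0, -0.36], 1]]'

```text
time_s: 9.67
position: [0.577, 0.2336, 0.1173]
ee_rot: [-0.261, 0.965, 0.0, -0.001]
wrist_force: [-1.1, 1.1, 1.7]
width: 0.0156
```

Run:
```python
from h import *
st(); print(readout.get_obs()['ft_torque'].round(3))
im=cams.capture('wrist'); crop(im,220,180,420,330,4,'pics/w8.png')
```

```text
t 9.67 pos [0.577  0.2336 0.1173] yaw -149.74 tilt 0.11 w 0.0156 F [-1.1  1.1  1.7] q [ 0.25  0.74 -1.06  1.72  0.72  1.12  1.06]
[ 0.471  0.116 -0.044]
```

View pics/w8.png

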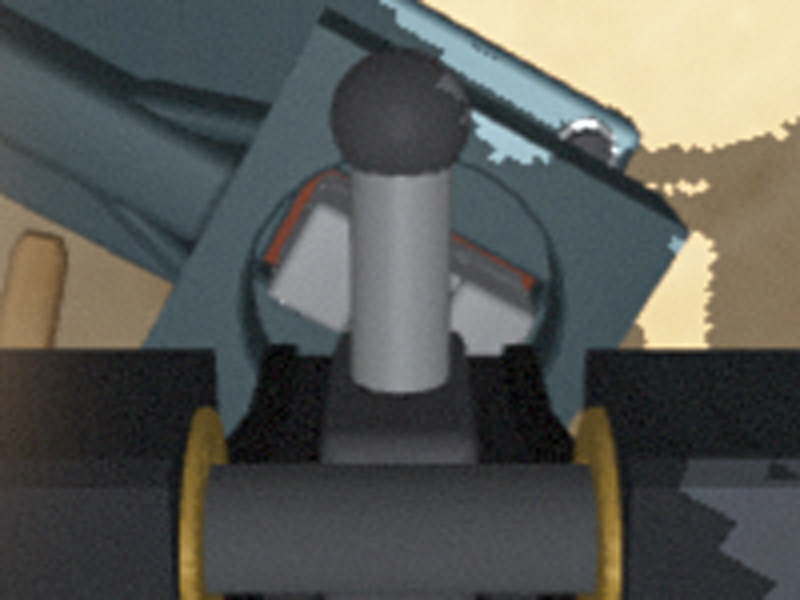

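Call:
step_arm --rows '[[[0, 0, 0], [0, 0, -0.05], 1], [[0, 0, 0], [0, 0, -0.1], 1], [[0, 0, 0], [0, 0, -0.14], 1], [[0, 0, 0], [0, 0, -0.14], 1], [[0, 0, 0], [0, 0, -0.14], 1]]'

```text
time_s: 10.13
position: [0.5769, 0.2338, 0.1174]
ee_rot: [-0.327, 0.945, 0.001, -0.001]
wrist_force: [-0.4, 0.3, 0.3]
width: 0.0155
```

Run:
```python
from h import *
st(); print(readout.get_obs()['ft_torque'].round(3))
im=cams.capture('wrist'); crop(im,220,180,420,330,4,'pics/w9.png')
```

```text
t 10.13 pos [0.5769 0.2338 0.1174] yaw -141.8 tilt 0.11 w 0.0155 F [-0.4  0.3  0.3] q [ 0.26  0.76 -1.09  1.72  0.74  1.13  1.18]
[ 0.579  0.09  -0.102]
```

View pics/w9.png

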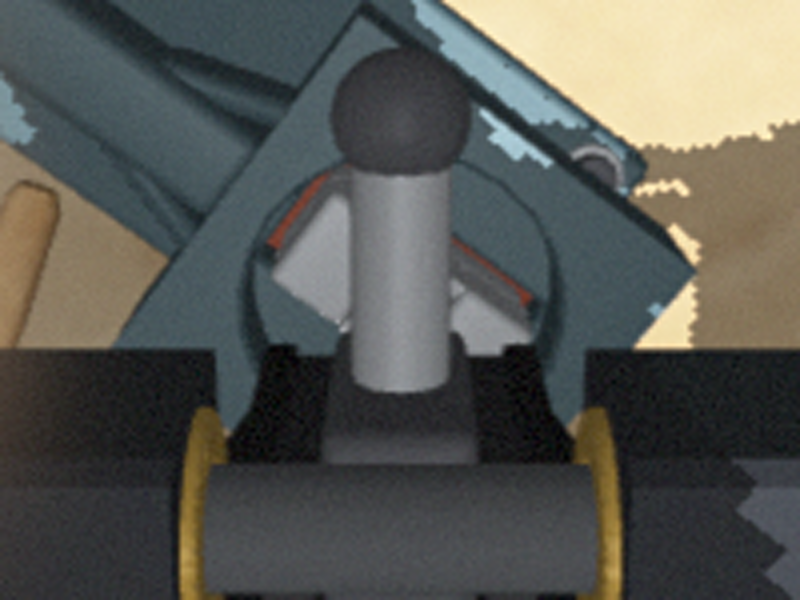

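Run:
```python
from h import *
np.set_printoptions(precision=4,suppress=True)
im=cams.capture('wrist');st(); p=P('wrist')
cv2.imwrite('pics/w10.png',im[:,:,::-1])
crop(im,270,205,370,275,8,'pics/w10c.png')
f=lambda x,y,z:plane(0,(220+x/4,180+y/4),z,p)
ang=lambda a,b:np.degrees(np.arctan2(*(b-a)[[1,0]]))
print('foot',ang(f(365,5,.075),f(693,268,.075)))
print('head short L',ang(f(275,275,.074),f(345,190,.074)),'long bottom',ang(f(275,275,.074),f(345,328,.074)))
b=cams.capture('side');crop(b,255,225,345,295,8,'pics/d10.png')
```

```text
t 10.23 pos [0.5769 0.2338 0.1174] yaw -141.76 tilt 0.1 w 0.0159 F [-0.6  1.3  0. ] q [ 0.26  0.76 -1.09  1.72  0.74  1.13  1.18]
foot 89.62471095658599
head short L 179.2276068323007 long bottom 89.4150922430157
```

View pics/w10c.png

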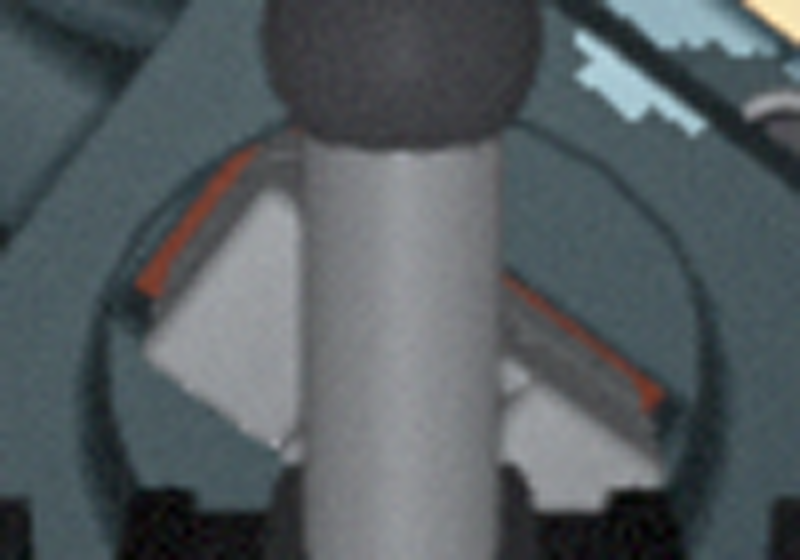

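View pics/d10.png

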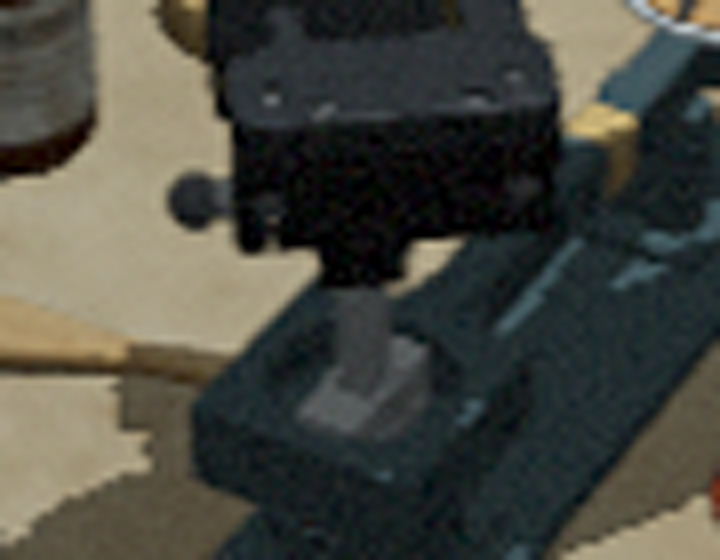

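Call:
step_arm --rows '[[[0, 0, 0], [0, 0, 0.1], 1], [[0, 0, 0], [0, 0, 0.2], 1], [[0, 0, 0], [0, 0, 0.3], 1], [[0, 0, 0], [0, 0, 0.4], 1], [[0, 0, 0], [0, 0, 0.48], 1], [[0, 0, 0], [0, 0, 0.53], 1], [[0, 0, 0], [0, 0, 0.53], 1], [[0, 0, 0], [0, 0, 0.53], 1]]'

```text
time_s: 10.95
position: [0.577, 0.2331, 0.1171]
ee_rot: [-0.069, 0.998, -0.001, -0.001]
wrist_force: [-0.5, -0.6, -1.9]
width: 0.0158
```

Run:
```python
from h import *
st(); print(readout.get_obs()['ft_torque'].round(3))
im=cams.capture('wrist'); crop(im,220,180,420,330,4,'pics/w11.png')
```

```text
t 10.95 pos [0.577  0.2331 0.1171] yaw -172.06 tilt 0.11 w 0.0158 F [-0.5 -0.6 -1.9] q [ 0.21  0.7  -0.98  1.73  0.65  1.08  0.72]
[ 0.11  -0.143  0.058]
```

View pics/w11.png

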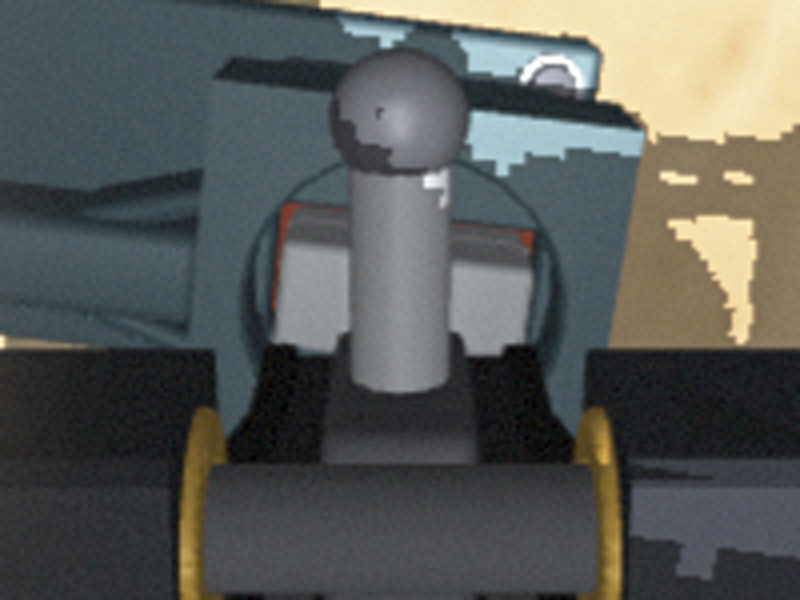

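Call:
step_arm --rows '[[[0, 0, -4], [0, 0, 0], 1], [[0, 0, -8], [0, 0, 0], 1], [[0, 0, -12], [0, 0, 0], 1], [[0, 0, -18], [0, 0, 0], 1], [[0, 0, -26], [0, 0, 0], 1], [[0, 0, -40], [0, 0, 0], 1], [[0, 0, -55], [0, 0, 0], 1], [[0, 0, -55], [0, 0, 0], 1]]'

```text
time_s: 11.67
position: [0.5786, 0.235, 0.1765]
ee_rot: [-0.069, 0.998, 0.001, 0.002]
wrist_force: [0.7, 1.9, -1.1]
width: 0.0158
```

Run:
```python
from h import *
st()
p=P('wrist');im=cams.capture('wrist'); crop(im,220,180,420,330,4,'pics/w12.png')
import pickle;pickle.dump(p,open('w12.pkl','wb'))
a=cams.capture('scene');crop(a,235,205,325,275,8,'pics/s12.png')
print(to((.4728,.400,.17),130.75))
```

```text
t 11.67 pos [0.5786 0.235  0.1765] yaw -172.06 tilt 0.27 w 0.0158 F [ 0.7  1.9 -1.1] q [ 0.24  0.64 -1.03  1.67  0.59  1.16  0.77]
(array([ 80.7, 179.3,   3.4]), array([-0.   ,  0.   ,  0.998]))
```

View pics/w12.png

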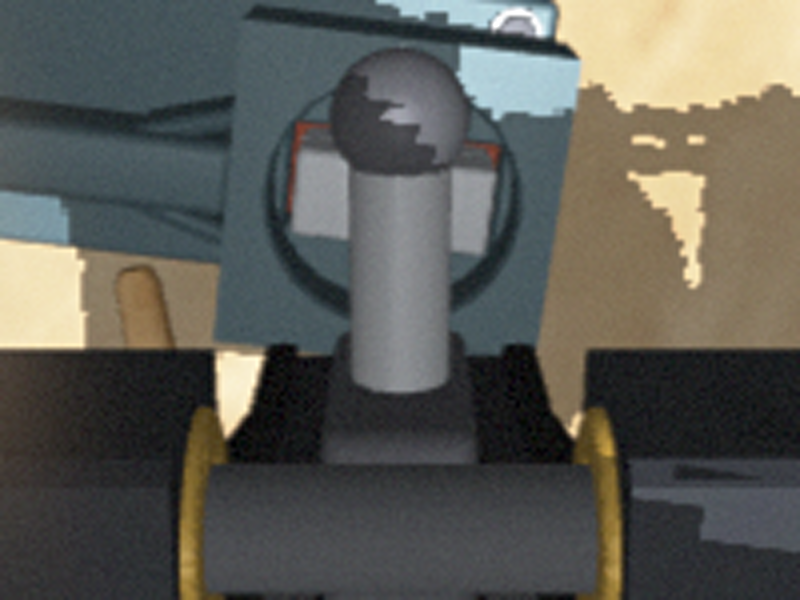

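View pics/s12.png

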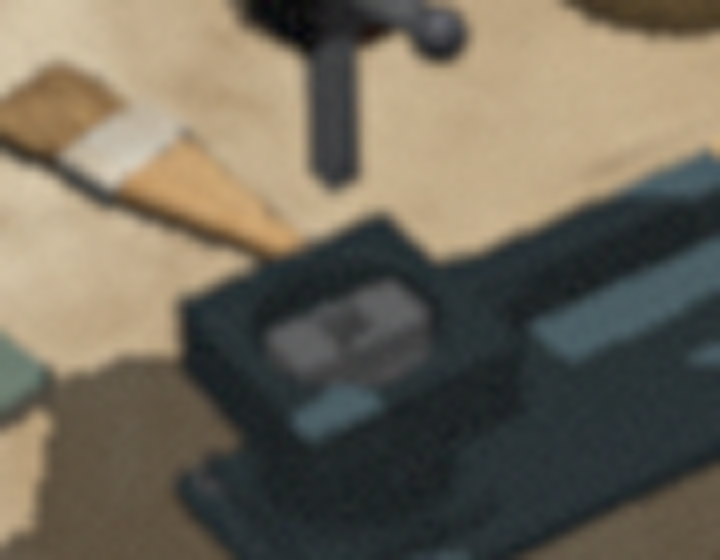

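Call:
step_arm --rows '[[[8, 28, 0], [0, 0, 0.11], 1], [[18, 60, 0], [0, 0, 0.23], 1], [[30, 92, 0], [0, 0, 0.35], 1], [[44, 122, 0], [0, 0, 0.47], 1], [[57, 148, 0], [0, 0, 0.59], 1], [[68, 168, 0], [0, 0, 0.71], 1], [[77, 178, 0], [0, 0, 0.83], 1], [[80.5, 179.5, 0], [0, 0, 0.94], 1], [[80.5, 179.5, 0], [0, 0, 0.998], 1], [[80.5, 179.5, 0], [0, 0, 0.998], 1], [[80.5, 179.5, 0], [0, 0, 0.998], 1], [[80.5, 179.5, 0], [0, 0, 0.998], 1]]'

```text
time_s: 12.77
position: [0.4731, 0.3998, 0.1729]
ee_rot: [0.416, 0.909, -0.0, 0.0]
wrist_force: [0.0, -0.1, -0.5]
width: 0.0156
```

Run:
```python
from h import *
st()
o=readout.get_obs();T=R.from_quat(o['ee_rot'])
a=cams.capture('scene');crop(a,190,240,290,340,6,'pics/s13.png')
b=cams.capture('side');crop(b,250,270,350,370,6,'pics/d13.png')
tip=o['position']+T.apply([.0007,0,.054]); print(proj('scene',tip),proj('side',tip))
print(to((.473,.3995,.12),130.75))
```

```text
t 12.77 pos [0.4731 0.3998 0.1729] yaw 130.8 tilt 0.04 w 0.0156 F [ 0.  -0.1 -0.5] q [-0.21  0.55 -0.79  1.69  0.43  1.09 -0.42]
[228.96634483 291.09763465] [299.42537958 324.91680868]
(array([-0.1, -0.4, 53.1]), array([-0.,  0.,  0.]))
```

View pics/s13.png

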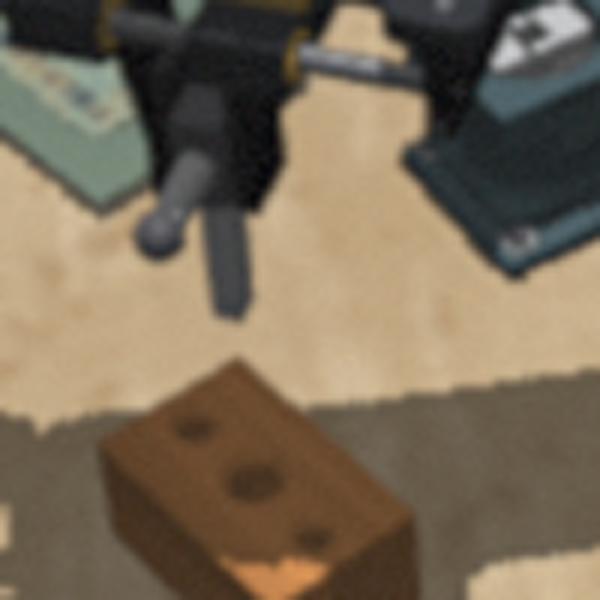

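View pics/d13.png

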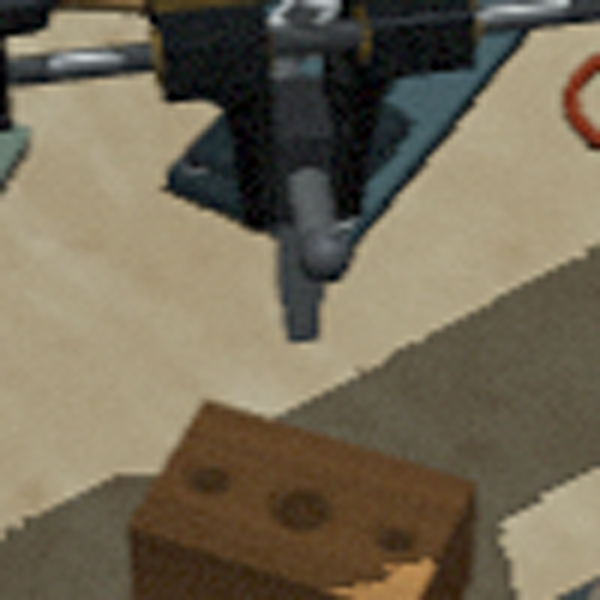

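Call:
step_arm --rows '[[[0, -0.3, 30], [0, 0, 0], 1], [[0, -0.3, 50], [0, 0, 0], 1], [[0, -0.3, 62], [0, 0, 0], 1], [[0, -0.3, 72], [0, 0, 0], 1], [[0, -0.3, 82], [0, 0, 0], 1], [[0, -0.3, 92], [0, 0, 0], 1], [[0, -0.3, 102], [0, 0, 0], 1], [[0, -0.3, 110], [0, 0, 0], 1], [[0, -0.3, 113], [0, 0, 0], 1], [[0, -0.3, 113], [0, 0, 0], 1], [[0, -0.3, 113], [0, 0, 0], 1]]'

```text
time_s: 13.78
position: [0.4732, 0.4, 0.0603]
ee_rot: [0.417, 0.909, 0.0, 0.0]
wrist_force: [0.6, -0.1, -0.1]
width: 0.0158
```

Run:
```python
from h import *
st()
```

```text
t 13.78 pos [0.4732 0.4    0.0603] yaw 130.76 tilt 0.02 w 0.0158 F [ 0.6 -0.1 -0.1] q [-0.27  0.67 -0.71  1.78  0.55  0.9  -0.51]
```

Seated at its original height. Next I'll release it (about 1.2 s to open), then rise.

Call:
step_arm --rows '[[[0, 0, 1], [0, 0, 0], 0.8], [[0, 0, 1], [0, 0, 0], 0.5], [[0, 0, 1], [0, 0, 0], 0], [[0, 0, 1], [0, 0, 0], 0], [[0, 0, 1], [0, 0, 0], 0], [[0, 0, 1], [0, 0, 0], 0], [[0, 0, 1], [0, 0, 0], 0], [[0, 0, 1], [0, 0, 0], 0], [[0, 0, 1], [0, 0, 0], 0], [[0, 0, 1], [0, 0, 0], 0]]'

```text
time_s: 14.62
position: [0.4732, 0.3999, 0.0593]
ee_rot: [0.417, 0.909, 0.0, 0.0]
wrist_force: [-0.3, -0.3, -0.2]
width: 0.0697
```

Run:
```python
from h import *
st()
```

```text
t 14.62 pos [0.4732 0.3999 0.0593] yaw 130.76 tilt 0.02 w 0.0697 F [-0.3 -0.3 -0.2] q [-0.27  0.67 -0.71  1.78  0.55  0.9  -0.51]
```

Run:
```python
from h import *
print(to((.577,.105,.21),91.3))
```

```text
(array([-291.2, -113.9, -150.7]), array([ 0.   , -0.   ,  0.689]))
```

Call:
step_arm --rows '[[[0, 0, -30], [0, 0, 0], 0], [[0, 0, -70], [0, 0, 0], 0], [[0, 0, -110], [0, 0, 0], 0], [[-10, -4, -145], [0, 0, 0.05], 0], [[-45, -18, -150], [0, 0, 0.13], 0], [[-80, -31, -150], [0, 0, 0.22], 0], [[-118, -46, -150], [0, 0, 0.31], 0], [[-156, -61, -150], [0, 0, 0.4], 0], [[-194, -76, -150], [0, 0, 0.49], 0], [[-230, -90, -150], [0, 0, 0.58], 0], [[-262, -103, -150], [0, 0, 0.66], 0], [[-284, -111, -150], [0, 0, 0.69], 0]]'

```text
time_s: 15.62
position: [0.5754, 0.1076, 0.2092]
ee_rot: [0.702, 0.712, -0.001, 0.001]
wrist_force: [-0.1, 0.2, -0.5]
width: 0.087
```

Call:
step_arm --rows '[[[0, 0, 0], [0, 0, 0], 0], [[0, 0, 0], [0, 0, 0], 0], [[0, 0, 0], [0, 0, 0], 0]]'

```text
time_s: 15.87
position: [0.5749, 0.1089, 0.2092]
ee_rot: [0.702, 0.712, -0.0, 0.0]
wrist_force: [-0.2, 0.4, 0.0]
width: 0.0871
```

Run:
```python
from h import *
import pickle
st()
p=P('wrist');im=cams.capture('wrist'); cv2.imwrite('pics/w14.png',im[:,:,::-1])
pickle.dump(p,open('w14.pkl','wb'))
a=cams.capture('scene');crop(a,195,235,335,340,5.7,'pics/s14.png')
```

```text
t 15.87 pos [0.5749 0.1089 0.2092] yaw 90.87 tilt 0.06 w 0.0871 F [-0.2  0.4  0. ] q [ 0.21  0.4  -0.62  1.74  0.26  1.08 -0.48]
```

View pics/w14.png

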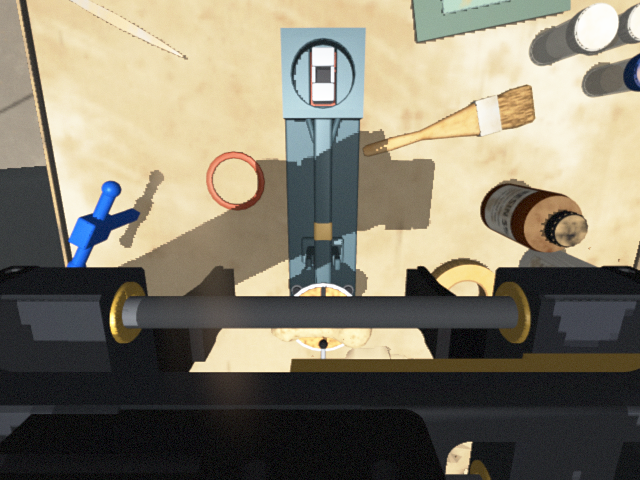

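View pics/s14.png

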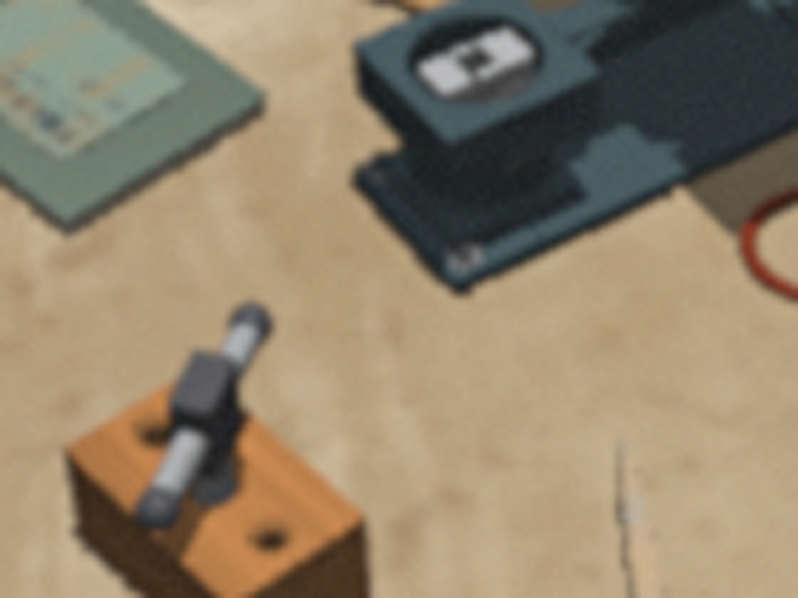

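The key is back upright in its hole, and the head (323,75) lies in line with the slot. Now I'll measure the band around (323,231).

Run:
```python
from h import *
import pickle;p=pickle.load(open('w14.pkl','rb'))
np.set_printoptions(precision=4,suppress=True)
im=cv2.imread('pics/w14.png')[:,:,::-1]
crop(im,270,20,380,130,5,'pics/w14a.png'); crop(im,285,200,365,265,8,'pics/w14b.png')
hsv=cv2.cvtColor(im[200:262,300:350],cv2.COLOR_RGB2HSV); m=cv2.inRange(hsv,(12,70,80),(28,255,255))
n,l,s,c=cv2.connectedComponentsWithStats(m)
for i in range(1,n):
    if s[i][4]>40:
        x,y,w,h=s[i][:4]; print(s[i],c[i]+[300,200])
        for u in [(x,y),(x+w,y),(x+w,y+h),(x,y+h)]: print(plane(0,(u[0]+299.5,u[1]+199.5),.073,p))
```

```text
[ 14  22  18  19 311] [322.4823 230.9711]
[0.5693 0.1116 0.073 ]
[0.5854 0.1118 0.073 ]
[0.5858 0.0942 0.073 ]
[0.5695 0.0939 0.073 ]
```

View pics/w14b.png

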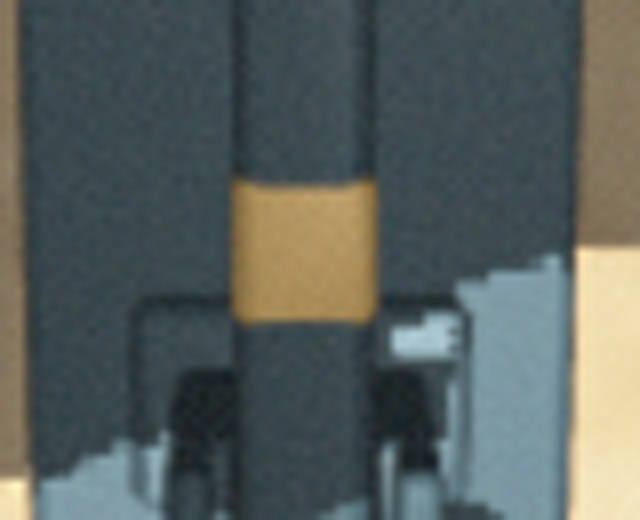

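View pics/w14a.png

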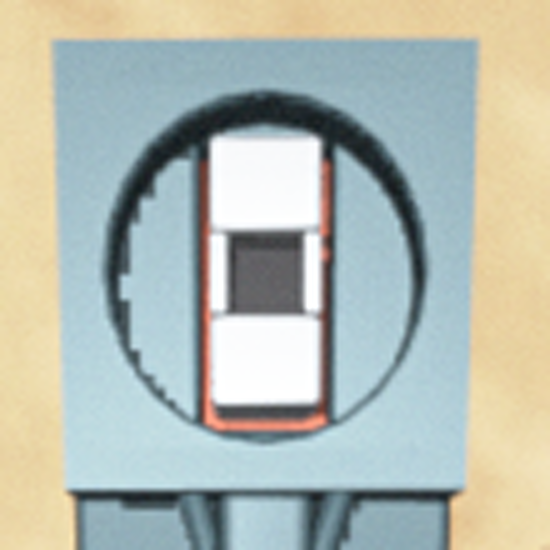

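Run:
```python
from h import *
st();print(to((.5776,.1029,.043),90.9))
```

```text
t 15.97 pos [0.5747 0.11   0.2094] yaw 91.01 tilt 0.06 w 0.0867 F [ 0.4 -0.1  1.1] q [ 0.21  0.4  -0.62  1.74  0.26  1.08 -0.48]
(array([ -7. ,   2.7, 166.4]), array([0.   , 0.001, 0.002]))
```

Call:
step_arm --rows '[[[-7, 2.7, 30], [0, 0, 0], 0], [[-7, 2.7, 60], [0, 0, 0], 0], [[-7, 2.7, 85], [0, 0, 0], 0], [[-7, 2.7, 105], [0, 0, 0], 0], [[-7, 2.7, 125], [0, 0, 0], 0], [[-7, 2.7, 142], [0, 0, 0], 0], [[-7, 2.7, 155], [0, 0, 0], 0], [[-7, 2.7, 163], [0, 0, 0], 0], [[-7, 2.7, 166], [0, 0, 0], 0], [[-7, 2.7, 166], [0, 0, 0], 0]]'

```text
time_s: 16.8
position: [0.5774, 0.1036, 0.0432]
ee_rot: [0.7, 0.714, -0.0, 0.0]
wrist_force: [0.1, -0.8, 0.1]
width: 0.0872
```

Run:
```python
from h import *
import pickle
st();print(to((.5776,.1029,.043),90.9))
p=P('wrist');im=cams.capture('wrist'); cv2.imwrite('pics/w15.png',im[:,:,::-1])
```

```text
t 16.8 pos [0.5774 0.1036 0.0432] yaw 91.07 tilt 0.04 w 0.0872 F [ 0.1 -0.8  0.1] q [ 0.14  0.6  -0.53  1.88  0.42  0.78 -0.6 ]
(array([-0.7,  0.2,  0.2]), array([0.   , 0.001, 0.003]))
```

View pics/w15.png

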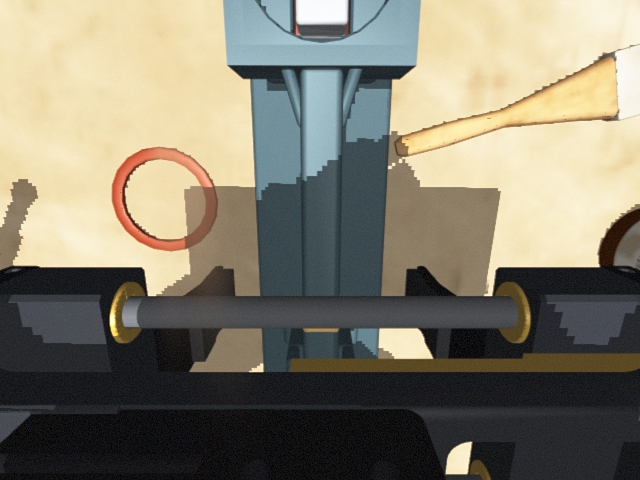

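Call:
step_arm --rows '[[[-0.7, 0.2, 0], [0, 0, 0], 0.4], [[-0.7, 0.2, 0], [0, 0, 0], 0.7], [[-0.7, 0.2, 0], [0, 0, 0], 1], [[-0.7, 0.2, 0], [0, 0, 0], 1], [[-0.7, 0.2, 0], [0, 0, 0], 1], [[-0.7, 0.2, 0], [0, 0, 0], 1], [[-0.7, 0.2, 0], [0, 0, 0], 1], [[-0.7, 0.2, 0], [0, 0, 0], 1], [[-0.7, 0.2, 0], [0, 0, 0], 1], [[-0.7, 0.2, 0], [0, 0, 0], 1], [[-0.7, 0.2, 0], [0, 0, 0], 1], [[-0.7, 0.2, 0], [0, 0, 0], 1]]'

```text
time_s: 17.85
position: [0.578, 0.1028, 0.0438]
ee_rot: [0.701, 0.714, 0.0, 0.001]
wrist_force: [0.6, -0.7, -0.6]
width: 0.0156
```

Call:
step_arm --rows '[[[0, 0, 0], [0, 0, 0], 1], [[0, 0, 0], [0, 0, 0], 1], [[0, 0, 0], [0, 0, 0], 1], [[0, 0, 0], [0, 0, 0], 1]]'

```text
time_s: 18.18
position: [0.578, 0.1029, 0.0438]
ee_rot: [0.701, 0.714, 0.0, 0.001]
wrist_force: [-0.3, 0.3, 0.5]
width: 0.0157
```

Run:
```python
from h import *
st();print(to((.5776,.1029,.043),90.9), readout.get_obs()['ft_torque'].round(3))
```

```text
t 18.18 pos [0.578  0.1029 0.0438] yaw 91.04 tilt 0.06 w 0.0157 F [-0.3  0.3  0.5] q [ 0.14  0.6  -0.53  1.88  0.42  0.78 -0.59]
(array([ 0. , -0.4,  0.8]), array([0.001, 0.001, 0.003])) [ 0.006 -0.101 -0.054]
```

Call:
step_arm --rows '[[[0, 0, -1], [0, 0, 0], 1], [[0, 0, -2], [0, 0, 0], 1], [[0, 0, -4], [0, 0, 0], 1], [[0, 0, -6], [0, 0, 0], 1], [[0, 0, -8], [0, 0, 0], 1], [[0, 0, -8], [0, 0, 0], 1]]'

```text
time_s: 18.68
position: [0.5781, 0.1029, 0.0521]
ee_rot: [0.701, 0.713, 0.0, 0.001]
wrist_force: [0.4, 1.0, -6.7]
width: 0.0158
```

Run:
```python
from h import *
st();print(readout.get_obs()['ft_torque'].round(3))
im=cams.capture('wrist'); cv2.imwrite('pics/w16.png',im[:,:,::-1])
b=cams.capture('side');crop(b,260,180,400,320,5,'pics/d16.png')
```

```text
t 18.68 pos [0.5781 0.1029 0.0521] yaw 91.04 tilt 0.08 w 0.0158 F [ 0.4  1.  -6.7] q [ 0.15  0.59 -0.54  1.87  0.41  0.79 -0.59]
[-0.014 -0.16  -0.01 ]
```

View pics/w16.png

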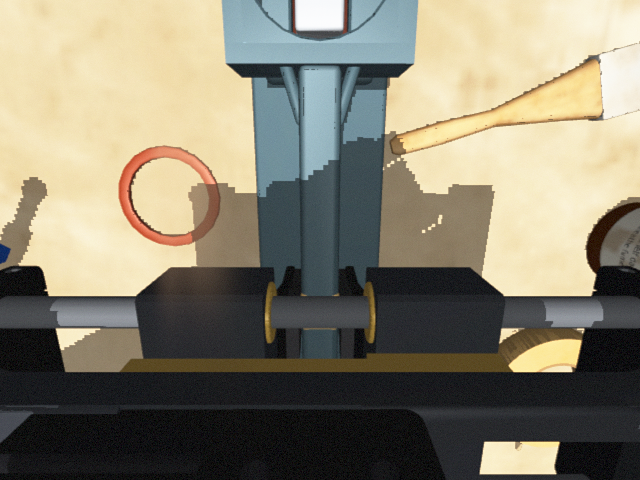

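View pics/d16.png

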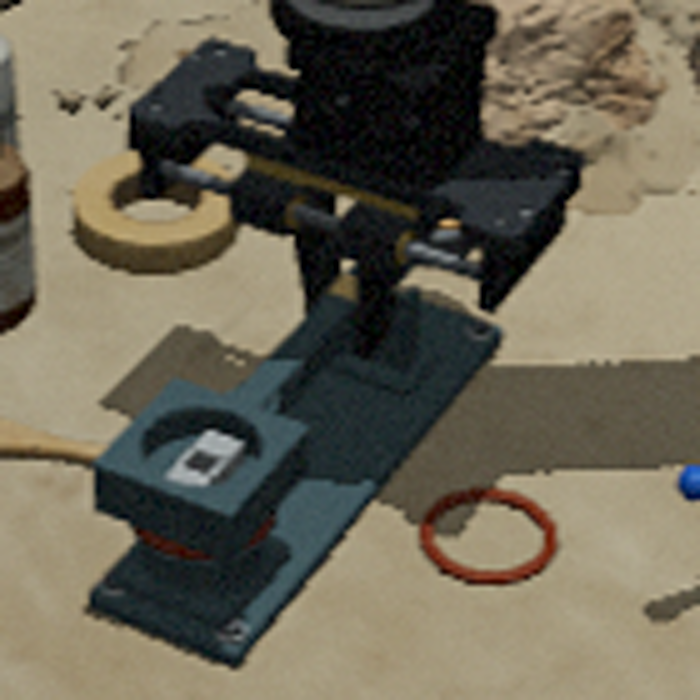

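Call:
step_arm --rows '[[[0, 0, -3], [0, 0, 0], 1], [[0, 0, -7], [0, 0, 0], 1], [[0, 0, -11], [0, 0, 0], 1], [[0, 0, -15], [0, 0, 0], 1], [[0, 0, -20], [0, 0, 0], 1], [[0, 0, -25], [0, 0, 0], 1], [[0, 0, -30], [0, 0, 0], 1], [[0, 0, -35], [0, 0, 0], 1], [[0, 0, -40], [0, 0, 0], 1], [[0, 0, -45], [0, 0, 0], 1], [[0, 0, -50], [0, 0, 0], 1], [[0, 0, -54], [0, 0, 0], 1]]'

```text
time_s: 19.78
position: [0.578, 0.103, 0.1065]
ee_rot: [0.701, 0.714, 0.0, 0.001]
wrist_force: [-0.4, -0.3, -7.1]
width: 0.0157
```

Call:
step_arm --rows '[[[0, 0, 0], [0, 0, 0], 1], [[0, 0, 0], [0, 0, 0], 1], [[0, 0, 0], [0, 0, 0], 1], [[0, 0, 0], [0, 0, 0], 1], [[0, 0, 0], [0, 0, 0], 1], [[0, 0, 0], [0, 0, 0], 1]]'

```text
time_s: 20.28
position: [0.5779, 0.1029, 0.1063]
ee_rot: [0.701, 0.714, 0.0, 0.001]
wrist_force: [-0.7, 0.4, -6.2]
width: 0.0157
```

Run:
```python
from h import *
st();print(readout.get_obs()['ft_torque'].round(3))
import pickle; pickle.dump(P('wrist'),open('w17.pkl','wb'))
im=cams.capture('wrist'); cv2.imwrite('pics/w17.png',im[:,:,::-1])
b=cams.capture('side');cv2.imwrite('pics/d17f.png',b[:,:,::-1]);crop(b,260,170,400,320,5,'pics/d17.png')
a=cams.capture('scene');cv2.imwrite('pics/s17f.png',a[:,:,::-1]);crop(a,195,160,385,340,4,'pics/s17.png')
```

```text
t 20.28 pos [0.5779 0.1029 0.1063] yaw 91.04 tilt 0.06 w 0.0157 F [-0.7  0.4 -6.2] q [ 0.18  0.52 -0.57  1.84  0.35  0.89 -0.54]
[-0.024 -0.141  0.03 ]
```

View pics/w17.png

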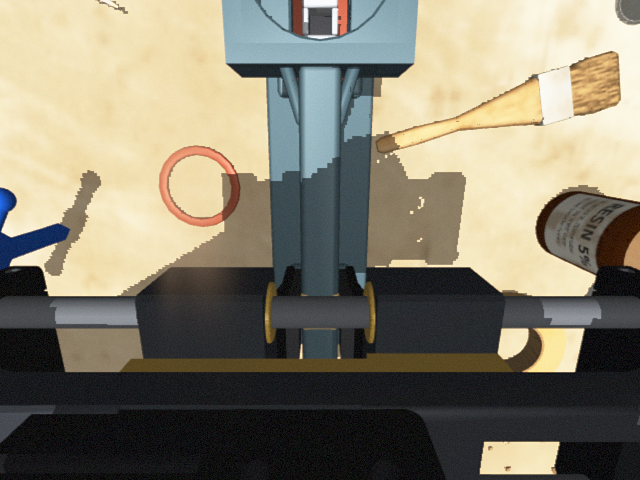

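View pics/d17.png

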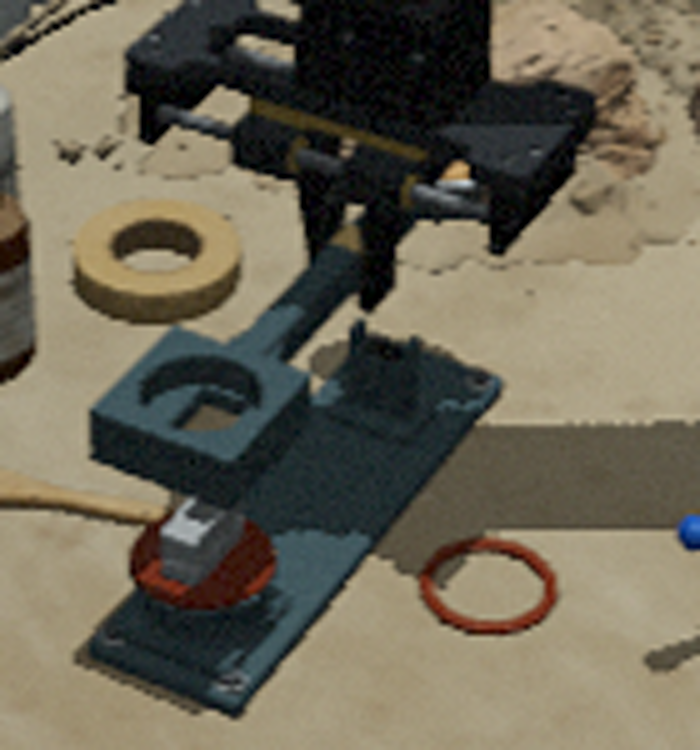

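View pics/s17.png

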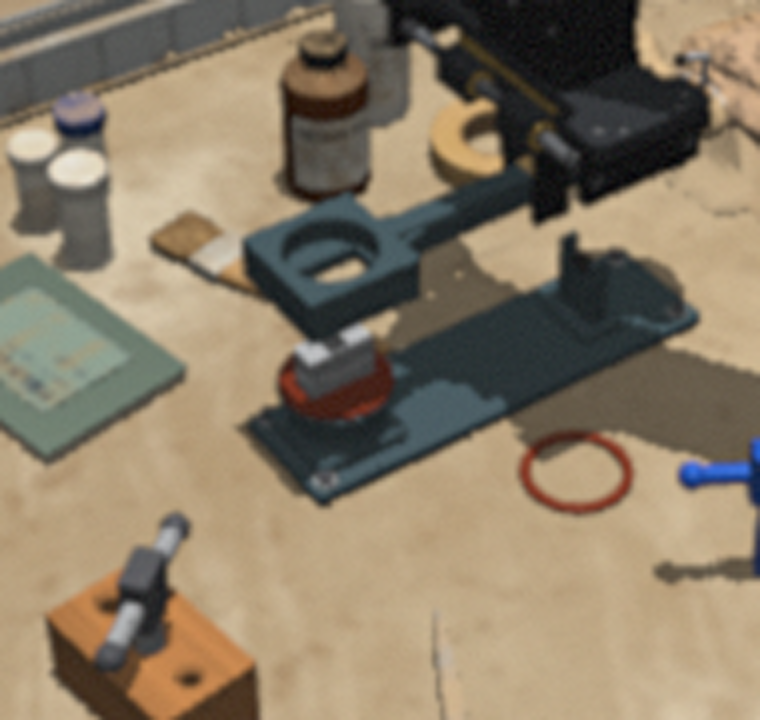

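Run:
```python
from h import *
np.set_printoptions(precision=1,suppress=True)
o=readout.get_obs();b=o['position'][:2];y=np.radians(-89.0);d=np.array([np.cos(y),np.sin(y)]);n=np.array([-d[1],d[0]])
f=b-.130*d
for s in [(-1,-1),(-1,1),(1,1),(1,-1)]:
    c=f+.033*(s[0]*d+s[1]*n); X=(*c,.1375); a=proj('scene',X);q=proj('side',X)
    print(X,(a-[195,160])*4,(q-[260,170])*5)
```

```text
(np.float64(0.542130813264333), np.float64(0.26534530403292245), 0.1375) [309.  302.7] [226.7 458.5]
(np.float64(0.6081207611446549), np.float64(0.26649716285778313), 0.1375) [239.3 233.3] [ 83.8 405.9]
(np.float64(0.6092726199695155), np.float64(0.20050721497746132), 0.1375) [348.1 188.1] [169.3 321.1]
(np.float64(0.5432826720891937), np.float64(0.1993553561526006), 0.1375) [419.7 254.2] [308.1 369.5]
```

Run:
```python
from h import *
from plant import workorder
st(); print(workorder.hand_in())
```

```text
t 20.43 pos [0.578  0.1029 0.1064] yaw 91.04 tilt 0.07 w 0.0157 F [ 0.5 -0.2 -6.6] q [ 0.18  0.52 -0.57  1.84  0.35  0.89 -0.54]
the job is handed in; nothing more can be done
None
```

I carried out every step and handed the job in at 20.4 s of the 58 s allowed. The hand-in gave no verdict.

- **Key and lock:** I took the steel key from the middle hole of the block and seated its tip about 11 mm deep in the recess. I turned the lock anticlockwise until the head lay in line with the foot's slot, at 89.4° against 89.6° for the foot. It still looked within 1–2° of that after the key came out. I put the key back upright in its hole and let it go.
- **Boom:** I gripped it at the tape band, with the gripper centred on the band to within about 1 mm, and lifted it about 62 mm straight up.
- **Last checks:**
  - The boom hangs still, with the wrist force at 6–7 N and nothing touching the stand.
  - The foot's corners fall within about 2 px of where a level boom straight over the seat should show, which matches the calibration bias.
  - The foot is less than 1 mm off the seat axis and a few centimetres clear of the lock head.
  - The bystanders in the last views look unmoved; the tweezers, chisel and white stone I did not check.

**One disagreement:** the key ended about 0.6 rad ahead of the head, well beyond the stated play of about 0.2 rad. I could not read the lock angle directly, so "fully open" rests on the images alone.

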